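# Ready a power module on the cooled test fixture

## Task

Set up the power module for its load test: set it down gently, flat on the fixture's base plate inside the four low lips, then gently lay the steel retaining bar across the two posts above it, down in both notches and sticking out about equally at the two ends. Then turn the cooling-air valve's lever until it lies right over the set pointer beneath it and let go, and only after that throw the toggle on the switch box fully over to its other side. Leave the solder spool, jar and screwdriver where they are.

Things in the scene. Friction and masses are not known exactly. Their poses are not given: they have to be found in the camera images.
- fixture: Test fixture fixed to the bench: aluminium base plate 120 (x) x 210 (y) x 15 mm, four low black lips (6 mm high and thick) around the module's place, dark steel posts at y = +78 and -78 mm, each 36 (x) x 16 (y) mm. Post notch: floor 52 mm above the bench, 24 mm wide in x, open along y, between lugs whose tops are at 64 mm. Origin: centre of the underside, z up.
- nest (a point): Point on the top of the base plate at the centre of the four lips, 15 mm above the bench; axes as the fixture. The lips' inner faces lie at x = +-35 and y = +-43 mm. The module's origin belongs here, its long side along the fixture's y (either way round).
- seat (a point): Point midway between the two notches at the height of the notch floors, 52 mm above the bench; axes as the fixture. The bar's origin belongs here, its length along the fixture's y (either way round).
- module: Loose power module, about 0.22 kg: green circuit board 64 (x) x 80 (y) x 5 mm with a dark finned heat sink on it, 44 (x) x 60 (y) mm, from 5 to 34 mm above its underside; grip the heat sink across its 44 mm (x). Origin: centre of the underside, z up. Once loaded its top is 3 mm below the bar.
- bar: Loose plain steel retaining bar 18 (x) x 200 (y) x 16 (z) mm, about 0.4 kg, lying on the bench. Origin: centre of the underside, y along its length.
- valve_base: Brass ball valve on a grey foot 60 x 90 mm, fixed to the bench; short pipe stubs along its y, their tops 34 mm above the bench. Origin: centre of the underside; the lever and the set pointer both turn about its vertical axis (z through the origin).
- valve (a joint): Opening angle of the valve's lever, rad: 0 (shut) with the lever pointing to the valve base's -x, growing counter-clockwise seen from above, 1.57 (fully open) with it pointing to -y. Stiff: it stays where it is left.
- valve_grip (a point): Point to grip the lever: middle of its black sleeve, 55 mm out from the turning axis and 68 mm above the bench. Its -x axis points outward along the lever, z up. The sleeve is 14 mm wide, 52 mm long (26 to 78 mm from the axis), from 59 to 77 mm above the bench.
- setpoint (a joint): Angle of the set pointer, rad, counted as for joint valve; it tells the wanted opening and cannot be moved by touching.
- set_tip (a point): Small upright tab at the end of the set pointer, 90 mm out from the turning axis, 49 mm above the bench. The pointer is a bare aluminium strip 7 mm wide, 43 to 46 mm above the bench, below the lever and longer than it. Its -x axis points outward along the pointer.
- switchbox: Grey switch box 110 (x) x 90 (y) x 35 mm fixed to the bench, with a toggle on a 70 x 50 x 25 mm grey block on top. Origin: centre of the underside. The toggle leans to the box's -x when off and to its +x when on; its pivot is 57 mm above the origin.
- power (a joint): Angle of the toggle, rad: 0 off (leaning to -x), 1.0 fully on (leaning to +x). It stays where it is left.
- power_tip (a point): Centre of the toggle's black ball, 26 mm across, 55 mm from the pivot; 26 mm to the box's -x from its middle when off, 26 mm to +x when on, 105 mm above the bench at both ends.
- spool: Bystander: metal solder spool 52 mm across, 38 mm high, standing. Origin: centre of the underside.
- jar: Bystander: amber jar with black lid, 48 mm across, 55 mm high. Origin: centre of the underside.
- driver: Bystander: black screwdriver 200 mm long, lying. Origin: under its middle, x along it.
There are look-alikes about, which are no part of the job. Several things look just like the bar: the one meant starts farthest to the robot's right. Leave any green look-alike of the switchbox alone.

How it is judged:
By the outcome, as a careful person would: the job done as asked, in the order asked, and still so for the second after the job is handed in, with the robot touching nothing.
It also fails if it takes over 72 s, if anything falls off the work surface, if the arm or the gripper's body presses on something with over 40 N, if the wrist force passes 120 N, or if a joint passes its speed limit or range.

## Robot

A 6-joint arm with a two-finger parallel gripper is mounted at the origin on the work surface. World frame = base frame: x ahead of the robot, y to its left, z up, the work surface at z = 0. Lengths are in mm, angles in rad, forces in N, time in s.
With the tool pointing down it reaches from about 400 to 825 mm from the base axis. Payload 7 kg.
Tool frame: the origin (TCP) lies at the very end of the fingers, on their centre line; the grasp point (between the pads) lies 19 mm behind it; z points along the fingers, y is the line along which they close (so a half turn about z gives the same grasp; the last joint's range is limited). The gripper opens to 85 mm and grips with 20 to 120 N. Pads are 22 mm wide; open, the fingers measure 114 mm over their backs; the gripper's body (76 mm by 85 mm) begins 54 mm behind the grasp point. The pads swing forward as they close: fully open they stand 13 mm farther back than shut.
Start: joints at [-1.033, 0.359, 0.012, 0, -1.224, -0.288], TCP at [166.841, -654.033, 231.302] pointing down, gripper open.
Joint ranges: [-3.07, 3.07], [-1.43, 2.12], [-1.02, 1.25], [-3.03, 1.67], [-3.05, -0], [-3.03, 3.03]. Speed limits (rad/s): [2.39, 2.39, 3.01, 3.14, 3.14, 3.14].

## Interface

Orientations are given as a unit quaternion [w, x, y, z].
In Python, from bench import get_state, eyes, close_job, find_in gives the robot as it stands.
- The arm moves only by the tool arm_command, never from a script. Its argument "plan" is a list of rows, each an object with "xyz": the shift along the tool's x, y, z in mm, a list of three; "delta_rot": the turn, a rotation vector about the tool's x, y, z in degrees, a list of three; "grip": the opening, from 0 (shut) to 1 (fully open). In form: [{"xyz": [tx, ty, tz], "delta_rot": [wx, wy, wz], "grip": grip}, ...]. A call has 1 to 10 rows; each row is the pose to reach, as a shift and turn from the pose commanded when the call began, along the tool's axes at that moment; what a row does not reach only later rows make up. A row lasts 1/8 s, in which the tool goes at most 62.5 mm and 10.7 degrees, less where a joint would pass 70% of its speed; a pose out of reach is approached as far as the arm can. A call with a gripper value outside its range is refused whole. The fingers move at their own pace and stop on an object; the grip force is fixed at half the most. Time passes only in rows, so rows that repeat a pose let the fingers close. It gives the time, the measured TCP pose, the force, the opening and the grip force at its end, in the units of the state.
- get_state(): the state, without advancing time (a new reading comes with each control period).
- eyes.read_camera(name): name is "scene" or "top"; returns a dict with "pixels" (384x512x3 uint8, blue, green, red), "fx", "fy", "cx", "cy" (pixels), "pose" (4x4, takes a point from camera to world coordinates). Camera axes: x right, y down, z forward; pixel columns grow to the right and rows downward; lengths in mm; the calibration is good to about 2 mm. A picture is of the moment at which its call begins. There is no depth.
- close_job(): hands the job in; it is judged then, once.
Trained networks look in a picture, given as the dict that the camera call returned (one of the last four; its "shot" number tells which), for a name from the list of things; names that differ only in an ending like _2 or _b are one class to them, and where a whole thing is asked for, a point or a joint stands for the part that bears it (a point fixed in the world has none). Each returns a list of dicts, best first, with "score" (0 to 1); they miss things now and then, are a little off and sometimes report something else, mostly with a low value. They report only what shows in the picture. A call takes as long as a camera call. They do not tell look-alikes from the thing itself.
- find_in(query, picture): "extent" ([left, top, right, bottom] as shares, 0 to 1, of the picture: columns of its width, rows of its height, round what is visible of it).
The state is a dict: "time_s": time; "q": joint angles; "qd": joint speeds; "tau": joint torques, N m; "position": TCP position; "orientation": TCP orientation; "contact_force": force on the tool from outside, world axes, zero at the start; "moment": the same for the moment, N m; "opening": finger opening in mm; "finger_force": force on a finger pad.
Only numpy, scipy, OpenCV 4.12 (cv2) and the standard library are available. Lean on these libraries where they do the work, as an engineer would, in place of code of your own. Each camera call takes 0.05 s, during which the arm holds its last target. There are 200 camera calls.

## Working session

There is one attempt and no reset: what is moved stays moved. The work goes in short steps, Python scripts to look and compute and a tool call to move; the robot and the scene stay as the last step left them, time stands still between calls to the robot, and variables do not carry over. Pictures are saved under pics/ and viewed, at most 10 in all, crops included, and the job is handed in when it is done.

Besides the shell and the picture viewer there is one more tool, called after "Call:" as a command line: name --argument value ..., lists and objects as JSON in quotes. arm_command: Moves the arm, as the interface text tells. Its arguments: {"type":"object","properties":{"plan":{"type":"array","items":{"type":"object","properties":{"xyz":{"type":"array","items":{"type":"number"}},"delta_rot":{"type":"array","items":{"type":"number"}},"grip":{"type":"number"}}}}},"required":["plan"]}

```bash
mkdir -p pics; ls; cat > h.py <<'E'
import numpy as np, cv2
from bench import get_state, eyes, close_job, find_in
def ray(p,u,v):
    T=np.array(p["pose"]);d=T[:3,:3]@np.array([(u-p["cx"])/p["fx"],(v-p["cy"])/p["fy"],1.]);return T[:3,3],d
def onz(p,u,v,z):
    o,d=ray(p,u,v);return o+d*(z-o[2])/d[2]
def proj(p,X):
    T=np.array(p["pose"]);c=T[:3,:3].T@(np.array(X,float)-T[:3,3]);return np.array([p["fx"]*c[0]/c[2]+p["cx"],p["fy"]*c[1]/c[2]+p["cy"]])
def tri(p,a,q,b):
    o1,d1=ray(p,*a);o2,d2=ray(q,*b);A=np.stack([d1,-d2],1);s=np.linalg.lstsq(A,o2-o1,rcond=None)[0]
    x,y=o1+d1*s[0],o2+d2*s[1];return (x+y)/2,np.linalg.norm(x-y)
E
python3 - <<'E'
from h import *
for n in("scene","top"):
    p=eyes.read_camera(n);cv2.imwrite(f"pics/{n}0.png",p["pixels"])
    print(n,p["fx"],p["fy"],p["cx"],p["cy"],np.round(p["pose"],4).tolist())
    for q in["fixture","module","bar","valve_base","valve","setpoint","switchbox","power","power_tip","set_tip","valve_grip","spool","jar","driver"]:
        print(q,[(round(f["score"],2),[round(a*b) for a,b in zip(f["extent"],(512,384,512,384))]) for f in find_in(q,p)])
print(get_state())
E
```

```text
pics
scene 407.63081638974023 407.63081638974023 255.83186699869688 188.2848191816866 [[0.7397, 0.372, -0.5607, 1206.602], [0.6727, -0.4285, 0.6032, -607.4892], [-0.0159, -0.8234, -0.5672, 703.0443], [0.0, 0.0, 0.0, 1.0]]
fixture [(0.56, [202, 178, 278, 240])]
module [(0.93, [228, 149, 256, 166]), (0.28, [91, 239, 157, 288])]
bar [(0.93, [65, 218, 124, 268]), (0.8, [179, 267, 264, 293])]
valve_base [(0.85, [93, 239, 157, 284]), (0.65, [320, 183, 341, 207])]
valve [(0.81, [99, 238, 137, 256]), (0.23, [320, 181, 341, 207])]
setpoint [(0.57, [91, 253, 139, 273])]
switchbox [(0.87, [272, 136, 315, 180]), (0.84, [338, 138, 377, 177])]
power [(0.59, [347, 139, 354, 150])]
power_tip [(0.6, [282, 131, 295, 151]), (0.53, [348, 140, 355, 148]), (0.34, [92, 252, 141, 280])]
set_tip [(0.69, [263, 241, 328, 295]), (0.49, [90, 255, 136, 280])]
valve_grip [(0.61, [99, 239, 137, 255])]
spool [(0.73, [179, 176, 198, 193]), (0.33, [97, 237, 139, 256])]
jar [(0.74, [322, 180, 343, 205])]
driver [(0.93, [266, 244, 326, 294])]
top 351.11367360402954 351.11367360402954 258.87358835494916 187.4660905537707
[... 968 characters left out ...]
 222])]
{'time_s': 1.5, 'q': array([-1.03290088e+00,  3.58608482e-01,  1.18813241e-02, -2.30129665e-05,
       -1.22408529e+00, -2.88097604e-01]), 'qd': array([ 0.00117374, -0.00052165, -0.00252094, -0.00094519,  0.00045927,
        0.00098744]), 'tau': array([ 5.52400379e-04, -5.82970476e+01,  2.93650639e+01,  6.94151267e+00,
       -8.06955450e-04, -6.46662500e-06]), 'position': array([ 166.84448415, -654.02426683,  231.28446076]), 'orientation': array([ 6.67768540e-06, -1.24570563e-01,  9.92210751e-01,  1.17240699e-05]), 'contact_force': array([ 0.4142017 , -0.42877393, -1.51315945]), 'moment': array([0.04611987, 0.0703748 , 0.0116152 ]), 'finger_force': 0.0, 'opening': 85.72758040034627}
```

```bash
python3 - <<'E'
import cv2
a=cv2.imread("pics/top0.png")[80:300,100:420];cv2.imwrite("pics/top0c.png",cv2.resize(a,None,fx=2.5,fy=2.5,interpolation=cv2.INTER_CUBIC))
a=cv2.imread("pics/scene0.png")[110:310,50:390];cv2.imwrite("pics/scene0c.png",cv2.resize(a,None,fx=2.35,fy=2.35,interpolation=cv2.INTER_CUBIC))
E
```

```text
(no output)
```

View pics/top0c.png

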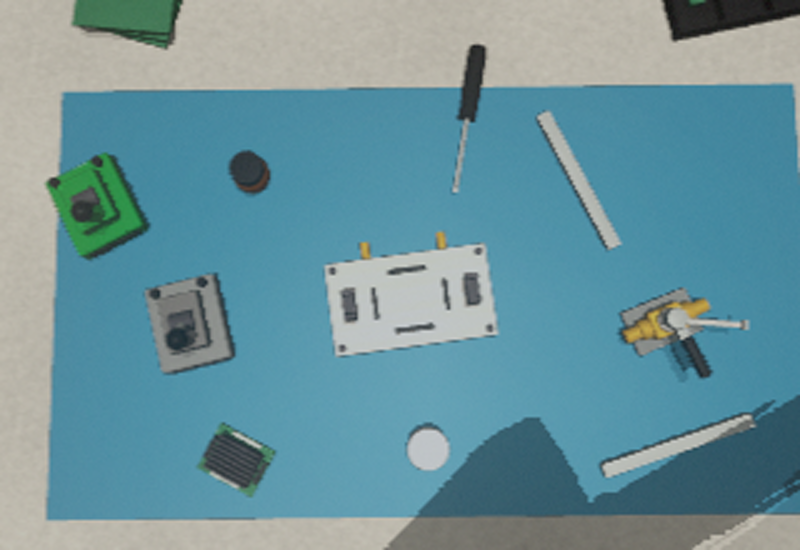

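View pics/scene0c.png

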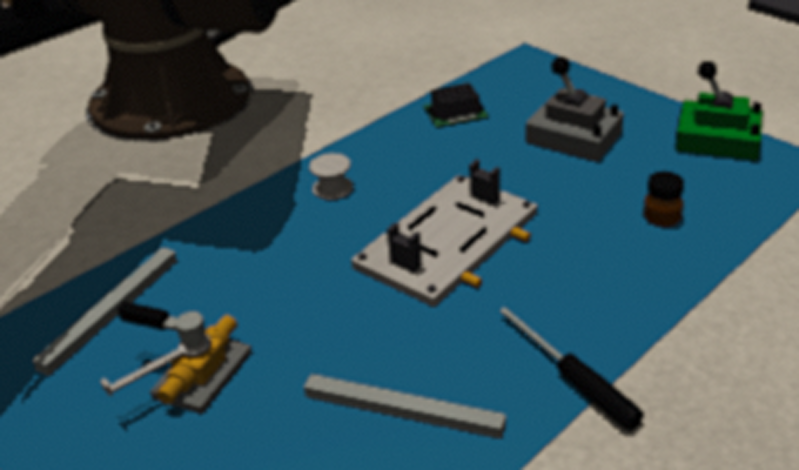

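Candidates for the bar, in top-view pixels: A centred at (331,152) and B at (371,257). Further right in the picture is world -y, the robot's right, so B fits, and the crop above shows both clearly. The grey switch box at (176,209) is the one meant. Next I fit poses in both views.

```bash
cat > fit.py <<'E'
from h import *
from scipy.optimize import minimize
S=6
def box(cx,cy,z0,sx,sy,sz): return np.array([[cx+a*sx/2,cy+b*sy/2,z0+c*sz] for a in(-1,1) for b in(-1,1) for c in(0,1)])
M=dict(fixture=[box(0,0,0,120,210,15),box(0,78,15,36,16,37),box(0,-78,15,36,16,37)]+[box(s*15,t*78,52,6,16,12) for s in(-1,1) for t in(-1,1)],
 module=[box(0,0,0,64,80,5),box(0,0,5,44,60,29)], bar=[box(0,0,0,18,200,16)],
 switchbox=[box(0,0,0,110,90,35),box(0,0,35,70,50,25)])
def soft(p):
    im=p["pixels"].astype(float);B,G,R=im[...,0],im[...,1],im[...,2]
    r=(B-R)/(B+1);return np.clip((0.65-r)/0.5,0,1)*(r<9), (R-B>40)
def world(pts,v,z):
    c,s=np.cos(v[2]),np.sin(v[2]);return np.stack([v[0]+c*pts[:,0]-s*pts[:,1],v[1]+s*pts[:,0]+c*pts[:,1],pts[:,2]+z],1)
def render(p,boxes,v,z,roi):
    l,t,r,b=roi;m=np.zeros(((b-t)*S,(r-l)*S),np.uint8)
    for bx in boxes:
        q=np.array([proj(p,X) for X in world(bx,v,z)]);q=((q-[l,t]+.5)*S-.5).astype(np.float32)
        cv2.fillConvexPoly(m,np.round(cv2.convexHull(q)*16).astype(np.int32),255,shift=4)
    return cv2.resize(m,(r-l,b-t),interpolation=cv2.INTER_AREA)/255.
def fit(ps,name,v0,freez=False,z0=0,boxes=None,pad=5):
    boxes=boxes or M[name];rois=[];obs=[]
    for p in ps:
        q=np.array([proj(p,X) for bx in boxes for X in world(bx,v0,z0)])
        l,t=np.floor(q.min(0)).astype(int)-pad;r,b=np.ceil(q.max(0)).astype(int)+pad
        l,t,r,b=max(l,0),max(t,0),min(r,512),min(b,384)
        rois.append((l,t,r,b));m,w=soft(p);obs.append((m[t:b,l:r],1-w[t:b,l:r]))
    def f(y):
        v=[v0[0]+y[0],v0[1]+y[1],v0[2]+y[2]/100];z=z0+(y[3] if freez else 0)
        return sum((w*np.minimum(abs(cv2.GaussianBlur(render(p,boxes,v,z,ro),(3,3),.5)-cv2.GaussianBlur(m,(3,3),.5)),.8)**2).sum() for p,ro,(m,w) in zip(ps,rois,obs))
    n=4 if freez else 3;best=None
    for k in range(2):
        x0=best.x if best is not None else np.zeros(n)
        sim=np.vstack([x0]+[x0+np.eye(n)[i]*(8 if k==0 else 3) for i in range(n)])
        best=minimize(f,x0,method="Nelder-Mead",options=dict(initial_simplex=sim,xatol=.05,fatol=.005))
    y=best.x;return [round(v0[0]+y[0],1),round(v0[1]+y[1],1),round(v0[2]+y[2]/100,4)]+([round(z0+y[3],1)] if freez else [])+[round(best.fun,2)]
E
cat > run1.py <<'E'
from fit import *
sc,tp=[eyes.read_camera(n) for n in("scene","top")]
c=lambda u,v:(u/2.5+100,v/2.5+80)
def pose(uvs,ax,z):
    P=np.array([onz(tp,*c(*u),z)[:2] for u in uvs]);m=P.mean(0);a,b=[onz(tp,*c(*u),z)[:2] for u in ax];d=b-a
    return [m[0],m[1],np.arctan2(d[1],d[0])]
I={"fixture":pose([(325,265),(484,244),(497,334),(336,356)],[(336,356),(325,265)],15),
"module":pose([(197,462),(222,423),(277,452),(252,496)],[(209,443),(264,474)],5),
"bar":pose([(603,470),(753,420)],[(603,470),(753,420)],16),
"switchbox":pose([(147,290),(217,274),(235,355),(165,374)],[(165,374),(147,290)],35)}
I["bar"][2]+=np.pi/2
print({k:np.round(v,3) for k,v in I.items()})
rs=[]
for k,v in I.items():
    for ps,fz in(([tp],0),([sc],0),([tp,sc],0),([tp,sc],1)): print(k,fit(ps,k,v,fz))
m=[soft(p)[0] for p in(tp,sc)]
cv2.imwrite("pics/mask.png",np.hstack([cv2.resize(m[0][90:300,100:420]*255,(400,300)),cv2.resize(m[1][110:310,50:390]*255,(400,300))]))
E
python3 run1.py
```

```text
{'fixture': array([5.51764e+02, 2.41230e+01, 1.18000e-01]), 'module': array([353.165, 246.902,  -2.081]), 'bar': array([ 3.64553e+02, -3.09614e+02,  3.03000e-01]), 'switchbox': array([5.23549e+02, 3.01052e+02, 2.32000e-01])}
fixture [np.float64(553.7), np.float64(25.1), np.float64(0.1236), np.float64(250.11)]
fixture [np.float64(555.7), np.float64(26.4), np.float64(0.1277), np.float64(141.73)]
fixture [np.float64(554.3), np.float64(25.4), np.float64(0.13), np.float64(403.39)]
fixture [np.float64(554.2), np.float64(26.1), np.float64(0.1277), np.float64(-1.3), np.float64(397.69)]
module [np.float64(351.1), np.float64(249.0), np.float64(-1.7097), np.float64(200.31)]
module [np.float64(342.9), np.float64(256.9), np.float64(-1.9572), np.float64(162.57)]
module [np.float64(347.0), np.float64(253.3), np.float64(-1.9263), np.float64(377.41)]
module [np.float64(351.2), np.float64(246.9), np.float64(-2.0311), np.float64(8.8), np.float64(369.58)]
bar [np.float64(365.1), np.float64(-309.9), np.float64(0.3145), np.float64(156.93)]
bar [np.float64(367.0), np.float64(-309.3), np.float64(0.3181), np.float64(901.18)]
bar [np.float64(366.2), np.float64(-309.4), np.float64(0.3184), np.float64(1068.39)]
bar [np.float64(364.6), np.float64(-308.9), np.float64(0.315), np.float64(-2.1), np.float64(1059.57)]
switchbox [np.float64(524.4), np.float64(307.9), np.float64(0.2365), np.float64(97.5)]
switchbox [np.float64(526.7), np.float64(310.1), np.float64(0.2446), np.float64(65.26)]
switchbox [np.float64(525.0), np.float64(308.7), np.float64(0.2319), np.float64(169.35)]
switchbox [np.float64(524.7), np.float64(308.5), np.float64(0.2322), np.float64(-0.3), np.float64(168.12)][ WARN:0@7.045] global loadsave.cpp:1063 imwrite_ Unsupported depth image for selected encoder is fallbacked to CV_8U.
```

View pics/mask.png

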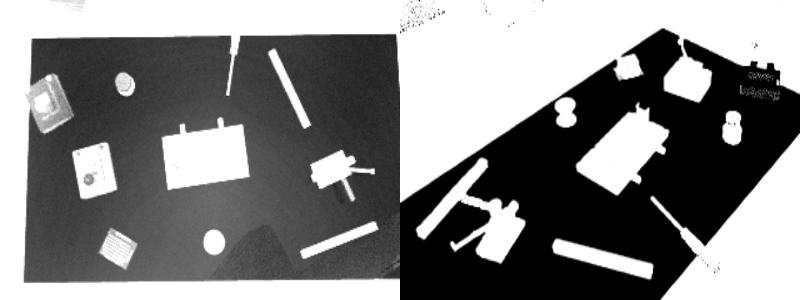

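```bash
python3 - <<'E'
s=open('fit.py').read()
a=s.index("def soft");b=s.index("def world")
s=s[:a]+'''def soft(p):
    im=p["pixels"].astype(float);B,G,R=im[...,0],im[...,1],im[...,2]
    r=(B-R)/(B+1);mat=np.median(r[180:240,150:220][r[180:240,150:220]>.25])
    d=np.clip((.85-r/mat)/.45,0,1);d=np.maximum(d,np.clip((G-B+5)/10,0,1));d=np.maximum(d,np.clip((60-B)/25,0,1))
    return d,(R-B>40)
'''+s[b:]
open('fit.py','w').write(s)
E
cat > run1.py <<'E'
from fit import *
sc,tp=[eyes.read_camera(n) for n in("scene","top")]
for p in(sc,tp): print([p["pixels"][v,u].tolist() for u,v in((200,160),(300,240))])
I=dict(fixture=[554,25.5,.127],module=[353,247,-.51],bar=[366,-309.5,.316],switchbox=[525,309,.235])
for k,v in I.items():
    for ps,fz in(([tp],0),([sc],0),([tp,sc],1)): print(k,[float(x) for x in fit(ps,k,v,fz)])
print("bar2", fit([tp],"bar",[600,-198,-.46]))
m=[soft(p)[0] for p in(tp,sc)]
vis=[]
for p,l,t,w,h in((tp,340,190,64,48),(sc,85,230,80,60)):
    vis.append(cv2.resize(p["pixels"][t:t+h,l:l+w],(400,300),interpolation=cv2.INTER_CUBIC))
cv2.imwrite("pics/valve.png",np.vstack([np.hstack(vis),np.hstack([cv2.cvtColor(np.uint8(cv2.resize(x,(400,300))*255),cv2.COLOR_GRAY2BGR) for x in(m[0][90:300,100:420],m[1][110:310,50:390])])]))
E
python3 run1.py
```

```text
[[142, 160, 169], [119, 90, 25]]
[[164, 142, 73], [178, 158, 95]]
fixture [553.6, 25.1, 0.1246, 18.24]
fixture [555.6, 25.9, 0.1293, 124.42]
fixture [554.1, 25.7, 0.1243, -1.3, 149.46]
module [352.5, 249.5, -0.49, 6.54]
module [352.9, 250.7, -0.5478, 165.65]
module [352.5, 249.7, -0.4888, -0.4, 174.17]
bar [365.2, -310.0, 0.3138, 2.45]
bar [366.9, -309.7, 0.317, 1043.9]
bar [365.1, -309.8, 0.3133, -1.4, 1047.51]
switchbox [524.5, 308.2, 0.2332, 38.4]
switchbox [526.4, 310.2, 0.2538, 75.96]
switchbox [524.9, 309.2, 0.2284, -0.7, 123.08]
bar2 [np.float64(508.6), np.float64(-177.3), np.float64(-0.1633), np.float64(128.5)]
```

View pics/valve.png

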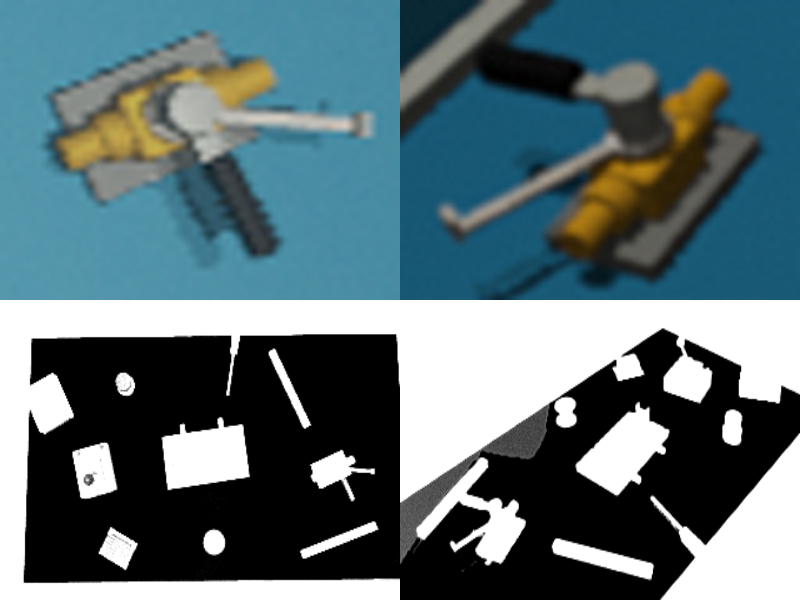

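```bash
cat > valve.py <<'E'
from h import *
from scipy.optimize import least_squares
sc,tp=[eyes.read_camera(n) for n in("scene","top")]
t=lambda u,v:((u+.5)/6.25+340-.5,(v+.5)/6.25+190-.5)
s=lambda u,v:((u-400+.5)/5+85-.5,(v+.5)/5+230-.5)
O={"tip":(t(365,124),s(453,216)),"end":(t(264,246),s(482,60)),"hub":(t(195,106),s(631,83))}
for k,(a,b) in O.items(): print(k,[np.round(x,1) for x in tri(tp,a,sc,b)],np.round(onz(tp,*a,{"tip":50,"end":70,"hub":80}[k]),1))
def f(x):
    P={"tip":[x[0]+90*np.cos(x[2]),x[1]+90*np.sin(x[2]),50],"end":[x[0]+78*np.cos(x[3]),x[1]+78*np.sin(x[3]),68],"hub":[x[0],x[1],x[4]]}
    return np.concatenate([proj(c,P[k])-o for k,oo in O.items() for c,o in zip((tp,sc),oo)])
r=least_squares(f,[500,-330,-1.6,-2.6,80]);print(np.round(r.x,3),np.round(r.fun,1))
# foot yaw, top view: foot corner edges
a,b=t(50,97),t(212,33);d=onz(tp,*b,8)-onz(tp,*a,8);print("base y",np.round(d,1),np.arctan2(-d[1],-d[0])+np.pi/2)
a,b=t(65,150),t(272,72);d=onz(tp,*b,24)-onz(tp,*a,24);print("pipe",np.round(d,1),np.arctan2(-d[1],-d[0]))
E
python3 valve.py
```

```text
tip [array([ 514.9, -386.7,   51.5]), np.float64(3.4)] [ 514.1 -388.9   50. ]
end [array([ 454.4, -330.2,   68.1]), np.float64(1.4)] [ 454.7 -328.9   70. ]
hub [array([ 523.4, -296.8,   72.6]), np.float64(3.2)] [ 522.1 -295.9   80. ]
[ 524.179 -296.585   -1.677   -2.693   72.914] [-0.9 -0.2 -0.5  0.2  0.3  0.3  0.1 -0.  -0.5 -0.5 -0.5 -0. ]
base y [ 32.1 -85.    0. ] 3.503145939506494
pipe [  38.4 -106.8    0. ] 1.9158371706275221
```

```bash
cat > go.py <<'E'
# args: x,y,z,deg (angle of tool y-axis in world, mod 180) ...
import sys
from h import *
from scipy.spatial.transform import Rotation as Ro
s=get_state();w,x,y,z=s["orientation"];R=Ro.from_quat([x,y,z,w]).as_matrix();p=s["position"]
cur=np.degrees(np.arctan2(R[1,1],R[0,1]))
print("t",round(s["time_s"],2),"p",np.round(p,1),"ydeg",round(cur,1),"tilt",np.round(R[:,2],3),"F",np.round(s["contact_force"],1),"open",round(s["opening"],1),"ff",round(s["finger_force"],1),"q",np.round(s["q"],2))
for a in sys.argv[1:]:
    X=[float(v) for v in a.split(",")];d=(X[3]-cur+90)%180-90
    print(a,"-> xyz",np.round(R.T@(np.array(X[:3])-p),1),"rotz",round(-d,1))
E
python3 go.py 560,-150,230,120 400,150,200,140 352.7,250,120,151.8 352.7,250,11,151.8
```

```text
t 1.8 p [ 166.9 -654.   231.3] ydeg 104.3 tilt [ 0.  0. -1.] F [-0.6  0.5  0.2] open 85.4 ff 0.0 q [-1.03  0.36  0.01 -0.   -1.22 -0.29]
560,-150,230,120 -> xyz [-505.5  391.2    1.3] rotz -15.7
400,150,200,140 -> xyz [-424.7  721.4   31.3] rotz -35.7
352.7,250,120,151.8 -> xyz [-403.6  830.   111.3] rotz -47.5
352.7,250,11,151.8 -> xyz [-403.6  830.   220.3] rotz -47.5
```

Call:
arm_command --plan '[{"xyz": [-500, 390, 0], "delta_rot": [0, 0, -16], "grip": 1}, {"xyz": [-500, 390, 0], "delta_rot": [0, 0, -16], "grip": 1}, {"xyz": [-500, 390, 0], "delta_rot": [0, 0, -16], "grip": 1}, {"xyz": [-500, 390, 0], "delta_rot": [0, 0, -16], "grip": 1}, {"xyz": [-500, 390, 0], "delta_rot": [0, 0, -16], "grip": 1}, {"xyz": [-500, 390, 0], "delta_rot": [0, 0, -16], "grip": 1}, {"xyz": [-500, 390, 0], "delta_rot": [0, 0, -16], "grip": 1}, {"xyz": [-500, 390, 0], "delta_rot": [0, 0, -16], "grip": 1}, {"xyz": [-500, 390, 0], "delta_rot": [0, 0, -16], "grip": 1}, {"xyz": [-500, 390, 0], "delta_rot": [0, 0, -16], "grip": 1}]'

```text
time_s: 3.05
position: [550.4, -157.9, 231.7]
orientation: [0.0, -0.262, 0.965, -0.0]
contact_force: [1.3, -0.6, -1.1]
opening: 85.3
finger_force: 0.0
```

```bash
python3 go.py 400,150,200,140 352.7,250,120,151.8
```

```text
t 3.05 p [ 550.4 -157.9  231.7] ydeg 120.3 tilt [ 0.001 -0.    -1.   ] F [ 1.3 -0.6 -1.1] open 85.3 ff 0.0 q [ 0.06  0.19 -0.22  0.   -1.16 -1.1 ]
400,150,200,140 -> xyz [-25.6 341.7  31.6] rotz -19.7
352.7,250,120,151.8 -> xyz [-35.2 451.9 111.5] rotz -31.5
```

Call:
arm_command --plan '[{"xyz": [-26, 342, 31], "delta_rot": [0, 0, -20], "grip": 1}, {"xyz": [-26, 342, 31], "delta_rot": [0, 0, -20], "grip": 1}, {"xyz": [-26, 342, 31], "delta_rot": [0, 0, -20], "grip": 1}, {"xyz": [-26, 342, 31], "delta_rot": [0, 0, -20], "grip": 1}, {"xyz": [-26, 342, 31], "delta_rot": [0, 0, -20], "grip": 1}, {"xyz": [-30, 390, 60], "delta_rot": [0, 0, -31.5], "grip": 1}, {"xyz": [-35, 452, 110], "delta_rot": [0, 0, -31.5], "grip": 1}, {"xyz": [-35, 452, 130], "delta_rot": [0, 0, -31.5], "grip": 1}, {"xyz": [-35, 452, 130], "delta_rot": [0, 0, -31.5], "grip": 1}, {"xyz": [-35, 452, 130], "delta_rot": [0, 0, -31.5], "grip": 1}]'

```text
time_s: 4.3
position: [351.7, 248.3, 101.8]
orientation: [0.0, -0.514, 0.858, -0.0]
contact_force: [-0.2, -0.5, 0.8]
opening: 85.5
finger_force: 0.0
```

```bash
python3 go.py 352.7,250,11,151.8; python3 - <<'E'
from h import *
p=eyes.read_camera("top");q=eyes.read_camera("scene")
a=cv2.resize(p["pixels"][210:310,140:270],(780,600),interpolation=cv2.INTER_CUBIC)
b=cv2.resize(q["pixels"][90:190,190:320],(780,600),interpolation=cv2.INTER_CUBIC)
cv2.imwrite("pics/pre.png",cv2.resize(np.hstack([a,b]),(800,308)))
E
```

```text
t 4.3 p [351.7 248.3 101.8] ydeg 151.9 tilt [ 0. -0. -1.] F [-0.2 -0.5  0.8] open 85.5 ff 0.0 q [ 1.08  0.09 -0.68  0.   -0.8  -1.57]
352.7,250,11,151.8 -> xyz [-2.  -0.1 90.8] rotz 0.1
```

View pics/pre.png

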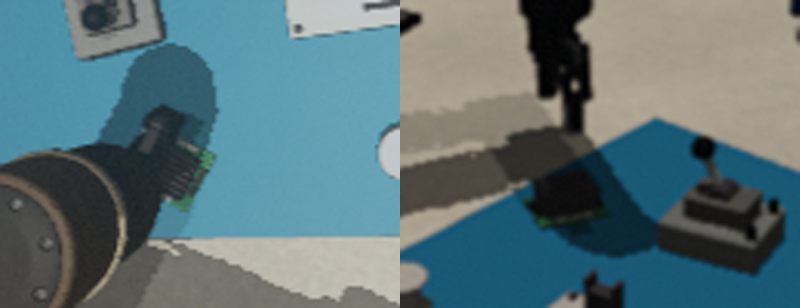

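Call:
arm_command --plan '[{"xyz": [-2, 0, 35], "delta_rot": [0, 0, 0], "grip": 1}, {"xyz": [-2, 0, 65], "delta_rot": [0, 0, 0], "grip": 1}, {"xyz": [-2, 0, 82], "delta_rot": [0, 0, 0], "grip": 1}, {"xyz": [-2, 0, 90.5], "delta_rot": [0, 0, 0], "grip": 1}, {"xyz": [-2, 0, 90.5], "delta_rot": [0, 0, 0], "grip": 1}, {"xyz": [-2, 0, 90.5], "delta_rot": [0, 0, 0], "grip": 0.4}, {"xyz": [-2, 0, 90.5], "delta_rot": [0, 0, 0], "grip": 0.4}, {"xyz": [-2, 0, 90.5], "delta_rot": [0, 0, 0], "grip": 0.4}, {"xyz": [-2, 0, 90.5], "delta_rot": [0, 0, 0], "grip": 0.4}, {"xyz": [-2, 0, 90.5], "delta_rot": [0, 0, 0], "grip": 0.4}]'

```text
time_s: 5.65
position: [352.7, 250.3, 11.7]
orientation: [0.001, -0.514, 0.858, 0.0]
contact_force: [-0.8, -1.3, 9.7]
opening: 42.8
finger_force: 61.1
```

```bash
python3 go.py
```

```text
t 5.65 p [352.7 250.3  11.7] ydeg 151.8 tilt [ 0.001  0.001 -1.   ] F [-0.8 -1.3  9.7] open 42.8 ff 61.1 q [ 1.08  0.25 -0.78  0.   -0.54 -1.57]
```

Call:
arm_command --plan '[{"xyz": [0, 0, -10], "delta_rot": [0, 0, 0], "grip": 0.4}, {"xyz": [0, 0, -40], "delta_rot": [0, 0, 0], "grip": 0.4}, {"xyz": [0, 0, -80], "delta_rot": [0, 0, 0], "grip": 0.4}, {"xyz": [0, 0, -110], "delta_rot": [0, 0, 0], "grip": 0.4}, {"xyz": [0, 0, -110], "delta_rot": [0, 0, 0], "grip": 0.4}]'

```text
time_s: 6.28
position: [353.0, 251.1, 123.3]
orientation: [0.002, -0.514, 0.858, 0.001]
contact_force: [0.2, 0.6, -3.1]
opening: 42.9
finger_force: 62.1
```

```bash
python3 go.py 554.4,25.6,120,7.2 554.4,25.6,30,7.2
```

```text
t 6.28 p [353.  251.1 123.3] ydeg 151.8 tilt [ 0.003  0.005 -1.   ] F [ 0.2  0.6 -3.1] open 42.9 ff 62.1 q [ 1.08  0.06 -0.65  0.   -0.85 -1.57]
554.4,25.6,120,7.2 -> xyz [ 103.7 -284.     2.8] rotz -35.4
554.4,25.6,30,7.2 -> xyz [ 104.2 -284.    92.8] rotz -35.4
```

Call:
arm_command --plan '[{"xyz": [15, -40, 0], "delta_rot": [0, 0, -5], "grip": 0.4}, {"xyz": [35, -95, 0], "delta_rot": [0, 0, -12], "grip": 0.4}, {"xyz": [55, -150, 0], "delta_rot": [0, 0, -19], "grip": 0.4}, {"xyz": [75, -205, 0], "delta_rot": [0, 0, -26], "grip": 0.4}, {"xyz": [92, -252, 0], "delta_rot": [0, 0, -32], "grip": 0.4}, {"xyz": [104, -284, 0], "delta_rot": [0, 0, -35.4], "grip": 0.4}, {"xyz": [104, -284, 30], "delta_rot": [0, 0, -35.4], "grip": 0.4}, {"xyz": [104, -284, 50], "delta_rot": [0, 0, -35.4], "grip": 0.4}, {"xyz": [104, -284, 50], "delta_rot": [0, 0, -35.4], "grip": 0.4}, {"xyz": [104, -284, 50], "delta_rot": [0, 0, -35.4], "grip": 0.4}]'

```text
time_s: 7.52
position: [553.6, 24.2, 71.0]
orientation: [0.0, 0.75, -0.661, 0.0]
contact_force: [-0.1, 0.9, -2.9]
opening: 43.0
finger_force: 62.2
```

```bash
python3 go.py 554.4,25.6,26,7.2; python3 - <<'E'
from h import *
p=eyes.read_camera("top");q=eyes.read_camera("scene")
np.savez("pics/a.npz",p=p,q=q)
a=cv2.resize(p["pixels"][140:240,205:335],(780,600),interpolation=cv2.INTER_CUBIC)
b=cv2.resize(q["pixels"][150:250,180:310],(780,600),interpolation=cv2.INTER_CUBIC)
cv2.imwrite("pics/pre2.png",cv2.resize(np.hstack([a,b]),(800,308)))
E
```

```text
t 7.53 p [553.6  24.2  71. ] ydeg -172.8 tilt [-0. -0. -1.] F [-0.1  0.9 -2.9] open 43.0 ff 62.2 q [ 0.4   0.32 -0.46  0.   -0.79 -0.27]
554.4,25.6,26,7.2 -> xyz [-1.3 -1.  45. ] rotz 0.0
```

View pics/pre2.png

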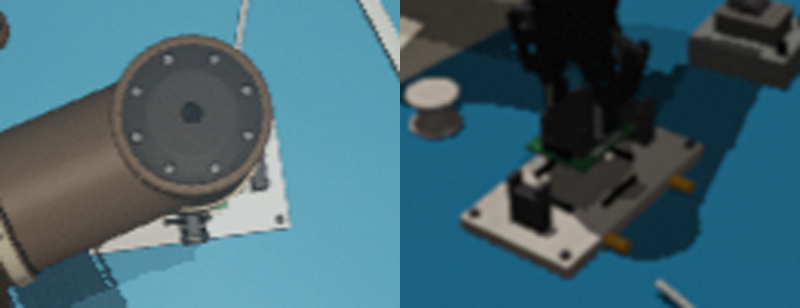

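Call:
arm_command --plan '[{"xyz": [-1.3, -1, 10], "delta_rot": [0, 0, 0], "grip": 0.4}, {"xyz": [-1.3, -1, 25], "delta_rot": [0, 0, 0], "grip": 0.4}, {"xyz": [-1.3, -1, 33], "delta_rot": [0, 0, 0], "grip": 0.4}, {"xyz": [-1.3, -1, 36], "delta_rot": [0, 0, 0], "grip": 0.4}, {"xyz": [-1.3, -1, 38], "delta_rot": [0, 0, 0], "grip": 0.4}, {"xyz": [-1.3, -1, 40], "delta_rot": [0, 0, 0], "grip": 0.4}, {"xyz": [-1.3, -1, 41.5], "delta_rot": [0, 0, 0], "grip": 0.4}, {"xyz": [-1.3, -1, 41.5], "delta_rot": [0, 0, 0], "grip": 0.4}]'

```text
time_s: 8.62
position: [554.4, 25.5, 29.4]
orientation: [-0.0, 0.75, -0.661, 0.0]
contact_force: [-0.8, -0.0, -2.9]
opening: 43.0
finger_force: 62.3
```

```bash
python3 go.py 554.4,25.6,26,7.2
```

```text
t 8.62 p [554.4  25.5  29.4] ydeg -172.8 tilt [ 0.  0. -1.] F [-0.8 -0.  -2.9] open 43.0 ff 62.3 q [ 0.4   0.38 -0.49  0.   -0.7  -0.27]
554.4,25.6,26,7.2 -> xyz [-0.1 -0.   3.4] rotz 0.0
```

Call:
arm_command --plan '[{"xyz": [0, 0, 0.7], "delta_rot": [0, 0, 0], "grip": 0.4}, {"xyz": [0, 0, 1.4], "delta_rot": [0, 0, 0], "grip": 0.4}, {"xyz": [0, 0, 2.0], "delta_rot": [0, 0, 0], "grip": 0.4}, {"xyz": [0, 0, 2.5], "delta_rot": [0, 0, 0], "grip": 0.4}, {"xyz": [0, 0, 2.5], "delta_rot": [0, 0, 0], "grip": 0.4}]'

```text
time_s: 9.25
position: [554.4, 25.5, 26.8]
orientation: [0.0, 0.75, -0.661, 0.0]
contact_force: [0.4, -0.4, -2.8]
opening: 43.2
finger_force: 62.3
```

Call:
arm_command --plan '[{"xyz": [0, 0, 0.4], "delta_rot": [0, 0, 0], "grip": 0.4}, {"xyz": [0, 0, 0.8], "delta_rot": [0, 0, 0], "grip": 0.4}, {"xyz": [0, 0, 0.8], "delta_rot": [0, 0, 0], "grip": 0.4}]'

```text
time_s: 9.62
position: [554.4, 25.5, 26.7]
orientation: [-0.0, 0.75, -0.661, 0.0]
contact_force: [-3.6, -0.4, 8.0]
opening: 42.8
finger_force: 63.5
```

Call:
arm_command --plan '[{"xyz": [0, 0, 0.3], "delta_rot": [0, 0, 0], "grip": 0.65}, {"xyz": [0, 0, 0.3], "delta_rot": [0, 0, 0], "grip": 0.9}, {"xyz": [0, 0, 0.3], "delta_rot": [0, 0, 0], "grip": 0.9}, {"xyz": [0, 0, 0.3], "delta_rot": [0, 0, 0], "grip": 0.9}, {"xyz": [0, 0, -10], "delta_rot": [0, 0, 0], "grip": 0.9}, {"xyz": [0, 0, -50], "delta_rot": [0, 0, 0], "grip": 1}, {"xyz": [0, 0, -105], "delta_rot": [0, 0, 0], "grip": 1}, {"xyz": [0, 0, -160], "delta_rot": [0, 0, 0], "grip": 1}, {"xyz": [0, 0, -160], "delta_rot": [0, 0, 0], "grip": 1}]'

```text
time_s: 10.75
position: [557.1, 26.1, 191.8]
orientation: [-0.004, 0.75, -0.661, 0.003]
contact_force: [-0.7, -0.6, -0.6]
opening: 85.4
finger_force: 0.0
```

```bash
python3 go.py 430,-180,170,18 366,-309.8,100,18 366,-309.8,4,18
```

```text
t 10.75 p [557.1  26.1 191.8] ydeg -172.7 tilt [ 0.009  0.003 -1.   ] F [-0.7 -0.6 -0.6] open 85.4 ff 0.0 q [ 0.4   0.19 -0.31  0.   -1.06 -0.27]
430,-180,170,18 -> xyz [188.5 152.3  20.1] rotz -10.7
366,-309.8,100,18 -> xyz [309.2 232.9  89.1] rotz -10.7
366,-309.8,4,18 -> xyz [309.4 233.8 185.1] rotz -10.7
```

Call:
arm_command --plan '[{"xyz": [45, 33, 0], "delta_rot": [0, 0, -3], "grip": 1}, {"xyz": [90, 67, 5], "delta_rot": [0, 0, -6], "grip": 1}, {"xyz": [137, 102, 20], "delta_rot": [0, 0, -9], "grip": 1}, {"xyz": [184, 136, 35], "delta_rot": [0, 0, -10.8], "grip": 1}, {"xyz": [231, 171, 55], "delta_rot": [0, 0, -10.8], "grip": 1}, {"xyz": [276, 204, 80], "delta_rot": [0, 0, -10.8], "grip": 1}, {"xyz": [309, 229, 105], "delta_rot": [0, 0, -10.8], "grip": 1}, {"xyz": [309, 229, 125], "delta_rot": [0, 0, -10.8], "grip": 1}, {"xyz": [309, 229, 135], "delta_rot": [0, 0, -10.8], "grip": 1}, {"xyz": [309, 229, 135], "delta_rot": [0, 0, -10.8], "grip": 1}]'

```text
time_s: 12.0
position: [365.9, -309.4, 50.7]
orientation: [0.0, 0.809, -0.587, -0.001]
contact_force: [-0.2, -0.0, -0.8]
opening: 85.5
finger_force: 0.0
```

```bash
python3 go.py 366,-309.8,4,18; python3 - <<'E'
from fit import *
p=eyes.read_camera("top");q=eyes.read_camera("scene")
print("bar top",fit([p],"bar",[366,-309.8,.315]))
a=cv2.resize(p["pixels"][160:280,220:420],(800,480),interpolation=cv2.INTER_CUBIC)
b=cv2.resize(q["pixels"][160:280,50:280],(800,417),interpolation=cv2.INTER_CUBIC)
cv2.imwrite("pics/pre3.png",cv2.resize(np.vstack([a,b]),(535,600)))
E
```

```text
t 12.0 p [ 365.9 -309.4   50.7] ydeg -162.0 tilt [-0.001  0.    -1.   ] F [-0.2 -0.  -0.8] open 85.5 ff 0.0 q [-0.29  0.24 -0.64  0.   -0.69  0.61]
366,-309.8,4,18 -> xyz [ 0.4 -0.1 46.7] rotz 0.0
bar top [np.float64(362.5), np.float64(-326.9), np.float64(0.4527), np.float64(1439.44)]
```

View pics/pre3.png

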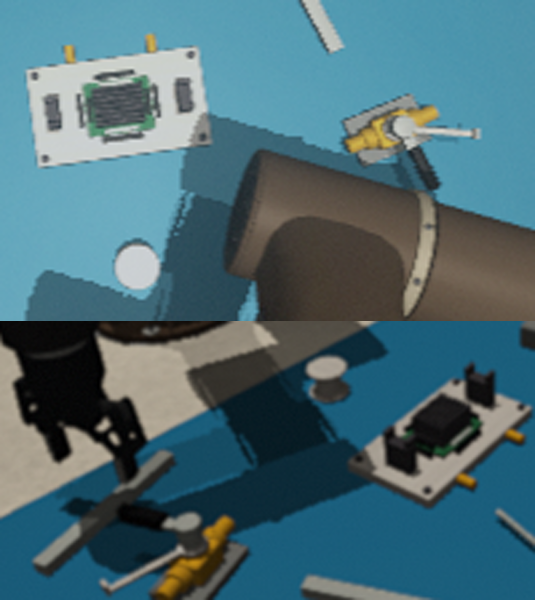

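Call:
arm_command --plan '[{"xyz": [0.4, 0, 20], "delta_rot": [0, 0, 0], "grip": 1}, {"xyz": [0.4, 0, 38], "delta_rot": [0, 0, 0], "grip": 1}, {"xyz": [0.4, 0, 46], "delta_rot": [0, 0, 0], "grip": 0.6}, {"xyz": [0.4, 0, 46], "delta_rot": [0, 0, 0], "grip": 0.4}, {"xyz": [0.4, 0, 46], "delta_rot": [0, 0, 0], "grip": 0.1}, {"xyz": [0.4, 0, 46], "delta_rot": [0, 0, 0], "grip": 0.1}, {"xyz": [0.4, 0, 46], "delta_rot": [0, 0, 0], "grip": 0.1}, {"xyz": [0.4, 0, 46], "delta_rot": [0, 0, 0], "grip": 0.1}, {"xyz": [0.4, 0, 46], "delta_rot": [0, 0, 0], "grip": 0.1}, {"xyz": [0.4, 0, 46], "delta_rot": [0, 0, 0], "grip": 0.1}]'

```text
time_s: 13.35
position: [366.8, -310.4, 6.0]
orientation: [-0.0, 0.809, -0.588, 0.001]
contact_force: [0.7, 2.0, 5.1]
opening: 16.1
finger_force: 58.9
```

```bash
python3 go.py
```

```text
t 13.35 p [ 366.8 -310.4    6. ] ydeg -162.0 tilt [ 0.002 -0.001 -1.   ] F [0.7 2.  5.1] open 16.1 ff 58.9 q [-0.29  0.32 -0.68  0.   -0.57  0.61]
```

Call:
arm_command --plan '[{"xyz": [0, 0, -8], "delta_rot": [0, 0, 0], "grip": 0.1}, {"xyz": [0, 0, -35], "delta_rot": [0, 0, 0], "grip": 0.1}, {"xyz": [0, 0, -75], "delta_rot": [0, 0, 0], "grip": 0.1}, {"xyz": [0, 0, -115], "delta_rot": [0, 0, 0], "grip": 0.1}, {"xyz": [0, 0, -140], "delta_rot": [0, 0, 0], "grip": 0.1}, {"xyz": [0, 0, -140], "delta_rot": [0, 0, 0], "grip": 0.1}, {"xyz": [0, 0, -140], "delta_rot": [0, 0, 0], "grip": 0.1}]'

```text
time_s: 14.22
position: [365.2, -309.7, 144.2]
orientation: [-0.0, 0.809, -0.588, -0.001]
contact_force: [0.1, -0.1, -3.3]
opening: 16.2
finger_force: 59.2
```

```bash
python3 go.py 554.4,25.6,110,7.2; python3 - <<'E'
from fit import *
p=eyes.read_camera("top");q=eyes.read_camera("scene")
# bar in hand, scene view; yaw/z near the tool
print("bar scene",fit([q],"bar",[366,-309.8,.315],True,z0=139))
cv2.imwrite("pics/x.png",q["pixels"])
print([[round(a*b) for a,b in zip(f["extent"],(512,384,512,384))]+[round(f["score"],2)] for f in find_in("bar",q)])
print([proj(q,X).round() for X in ([366-31,-309.8+95,147],[366+31,-309.8-95,147])])
E
```

```text
t 14.22 p [ 365.2 -309.7  144.2] ydeg -162.0 tilt [-0.001  0.001 -1.   ] F [ 0.1 -0.1 -3.3] open 16.2 ff 59.2 q [-0.29  0.12 -0.53 -0.   -0.93  0.61]
554.4,25.6,110,7.2 -> xyz [-260.5 -283.5   34.3] rotz 10.8
bar scene [np.float64(1271.8), np.float64(-592.4), np.float64(1.1862), np.float64(779.7), np.float64(257.77)]
[[178, 270, 261, 294, 0.93], [45, 177, 113, 224, 0.66], [263, 241, 323, 296, 0.59]]
[array([110., 175.]), array([ 48., 220.])]
```

Call:
arm_command --plan '[{"xyz": [-30, -33, 0], "delta_rot": [0, 0, 1], "grip": 0.1}, {"xyz": [-65, -71, 0], "delta_rot": [0, 0, 3], "grip": 0.1}, {"xyz": [-105, -114, 0], "delta_rot": [0, 0, 5], "grip": 0.1}, {"xyz": [-145, -158, 0], "delta_rot": [0, 0, 7], "grip": 0.1}, {"xyz": [-185, -201, 0], "delta_rot": [0, 0, 9], "grip": 0.1}, {"xyz": [-225, -245, 10], "delta_rot": [0, 0, 10.8], "grip": 0.1}, {"xyz": [-250, -272, 25], "delta_rot": [0, 0, 10.8], "grip": 0.1}, {"xyz": [-260.5, -283.5, 45], "delta_rot": [0, 0, 10.8], "grip": 0.1}, {"xyz": [-260.5, -283.5, 55], "delta_rot": [0, 0, 10.8], "grip": 0.1}, {"xyz": [-260.5, -283.5, 55], "delta_rot": [0, 0, 10.8], "grip": 0.1}]'

```text
time_s: 15.62
position: [553.9, 24.5, 88.5]
orientation: [0.002, 0.75, -0.661, -0.001]
contact_force: [-0.8, 0.9, -1.9]
opening: 16.0
finger_force: 59.3
```

```bash
python3 go.py 554.4,25.6,57,7.2; python3 - <<'E'
from fit import *
p=eyes.read_camera("top");q=eyes.read_camera("scene")
a=cv2.resize(p["pixels"][140:240,205:335],(780,600),interpolation=cv2.INTER_CUBIC)
b=cv2.resize(q["pixels"][150:250,180:310],(780,600),interpolation=cv2.INTER_CUBIC)
cv2.imwrite("pics/pre4.png",cv2.resize(np.hstack([a,b]),(800,308)))
for c in(p,q):
  m=M["bar"][0];print([proj(c,X).round(1).tolist() for X in world(np.array([[0,100,16],[0,-100,16]]),[554.4,25.6,.126],84)])
E
```

```text
t 15.62 p [553.9  24.5  88.5] ydeg -172.8 tilt [-0.003 -0.001 -1.   ] F [-0.8  0.9 -1.9] open 16.0 ff 59.3 q [ 0.4   0.3  -0.44 -0.   -0.84 -0.27]
554.4,25.6,57,7.2 -> xyz [-1.  -0.7 31.5] rotz 0.0
[[230.6, 201.1], [297.3, 191.9]]
[[259.5, 165.5], [214.2, 200.2]]
```

View pics/pre4.png

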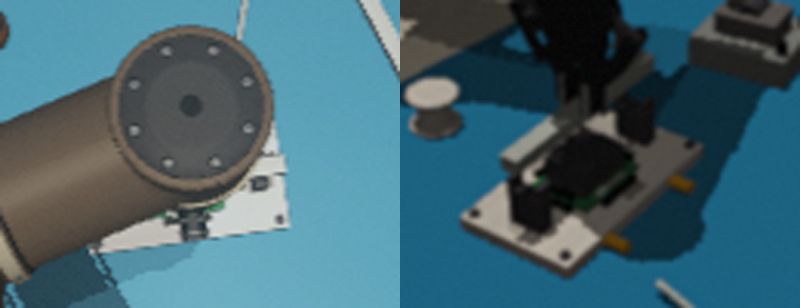

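Call:
arm_command --plan '[{"xyz": [-1, -0.7, 6], "delta_rot": [0, 0, 0], "grip": 0.1}, {"xyz": [-1, -0.7, 13], "delta_rot": [0, 0, 0], "grip": 0.1}, {"xyz": [-1, -0.7, 17], "delta_rot": [0, 0, 0], "grip": 0.1}, {"xyz": [-1, -0.7, 19], "delta_rot": [0, 0, 0], "grip": 0.1}, {"xyz": [-1, -0.7, 21], "delta_rot": [0, 0, 0], "grip": 0.1}, {"xyz": [-1, -0.7, 23], "delta_rot": [0, 0, 0], "grip": 0.1}, {"xyz": [-1, -0.7, 25], "delta_rot": [0, 0, 0], "grip": 0.1}, {"xyz": [-1, -0.7, 26.5], "delta_rot": [0, 0, 0], "grip": 0.1}, {"xyz": [-1, -0.7, 26.5], "delta_rot": [0, 0, 0], "grip": 0.1}]'

```text
time_s: 16.85
position: [555.7, 26.3, 63.4]
orientation: [0.0, 0.75, -0.661, -0.0]
contact_force: [-0.1, -0.2, -2.8]
opening: 16.2
finger_force: 59.4
```

```bash
python3 go.py 554.4,25.6,58,7.2
```

```text
t 16.85 p [555.7  26.3  63.4] ydeg -172.8 tilt [-0. -0. -1.] F [-0.1 -0.2 -2.8] open 16.2 ff 59.4 q [ 0.4   0.33 -0.46 -0.   -0.78 -0.27]
554.4,25.6,58,7.2 -> xyz [0.5 1.3 5.4] rotz 0.0
```

Call:
arm_command --plan '[{"xyz": [0.2, 0.5, 1], "delta_rot": [0, 0, 0], "grip": 0.1}, {"xyz": [0.4, 1.0, 2], "delta_rot": [0, 0, 0], "grip": 0.1}, {"xyz": [0.5, 1.2, 3], "delta_rot": [0, 0, 0], "grip": 0.1}, {"xyz": [0.5, 1.2, 3.8], "delta_rot": [0, 0, 0], "grip": 0.1}, {"xyz": [0.5, 1.2, 4.5], "delta_rot": [0, 0, 0], "grip": 0.1}, {"xyz": [0.5, 1.2, 4.5], "delta_rot": [0, 0, 0], "grip": 0.1}]'

```text
time_s: 17.6
position: [554.6, 25.7, 59.0]
orientation: [0.0, 0.75, -0.661, -0.0]
contact_force: [1.4, -0.4, -2.6]
opening: 16.2
finger_force: 59.4
```

Call:
arm_command --plan '[{"xyz": [0, 0, 0.5], "delta_rot": [0, 0, 0], "grip": 0.1}, {"xyz": [0, 0, 1.0], "delta_rot": [0, 0, 0], "grip": 0.1}, {"xyz": [0, 0, 1.3], "delta_rot": [0, 0, 0], "grip": 0.1}, {"xyz": [0, 0, 1.3], "delta_rot": [0, 0, 0], "grip": 0.1}]'

```text
time_s: 18.1
position: [554.7, 25.6, 58.0]
orientation: [-0.0, 0.75, -0.661, 0.0]
contact_force: [-1.8, 0.4, 1.4]
opening: 16.2
finger_force: 60.0
```

Call:
arm_command --plan '[{"xyz": [0, 0, 0.8], "delta_rot": [0, 0, 0], "grip": 0.3}, {"xyz": [0, 0, 0.8], "delta_rot": [0, 0, 0], "grip": 0.6}, {"xyz": [0, 0, 0.8], "delta_rot": [0, 0, 0], "grip": 0.6}, {"xyz": [0, 0, 0.8], "delta_rot": [0, 0, 0], "grip": 0.6}, {"xyz": [0, 0, -10], "delta_rot": [0, 0, 0], "grip": 0.6}, {"xyz": [0, 0, -50], "delta_rot": [0, 0, 0], "grip": 0.6}, {"xyz": [0, 0, -105], "delta_rot": [0, 0, 0], "grip": 0.6}, {"xyz": [0, 0, -120], "delta_rot": [0, 0, 0], "grip": 0.6}, {"xyz": [0, 0, -120], "delta_rot": [0, 0, 0], "grip": 0.6}]'

```text
time_s: 19.23
position: [555.2, 25.9, 179.4]
orientation: [-0.002, 0.75, -0.661, 0.001]
contact_force: [-0.6, 0.7, -0.3]
opening: 51.0
finger_force: 0.0
```

```bash
python3 go.py 474.7,-320.5,120,115.7
```

```text
t 19.23 p [555.2  25.9 179.4] ydeg -172.8 tilt [ 0.003  0.001 -1.   ] F [-0.6  0.7 -0.3] open 51.0 ff 0.0 q [ 0.4   0.2  -0.33 -0.   -1.03 -0.27]
474.7,-320.5,120,115.7 -> xyz [333.6 123.6  58.7] rotz 71.5
```

Call:
arm_command --plan '[{"xyz": [40, 15, 0], "delta_rot": [0, 0, 9], "grip": 0.6}, {"xyz": [85, 32, 0], "delta_rot": [0, 0, 19], "grip": 0.6}, {"xyz": [130, 48, 0], "delta_rot": [0, 0, 29], "grip": 0.6}, {"xyz": [175, 65, 5], "delta_rot": [0, 0, 39], "grip": 0.6}, {"xyz": [220, 82, 10], "delta_rot": [0, 0, 49], "grip": 0.6}, {"xyz": [265, 98, 20], "delta_rot": [0, 0, 59], "grip": 0.6}, {"xyz": [305, 113, 35], "delta_rot": [0, 0, 68], "grip": 0.6}, {"xyz": [333.5, 123, 50], "delta_rot": [0, 0, 71.5], "grip": 0.6}, {"xyz": [333.5, 123, 58], "delta_rot": [0, 0, 71.5], "grip": 0.6}, {"xyz": [333.5, 123, 58], "delta_rot": [0, 0, 71.5], "grip": 0.6}]'

```text
time_s: 20.48
position: [473.4, -320.2, 118.0]
orientation: [-0.001, -0.222, 0.975, 0.001]
contact_force: [0.4, -0.0, 0.5]
opening: 51.4
finger_force: 0.0
```

```bash
python3 go.py 474.7,-320.5,50,115.7; python3 - <<'E'
from fit import *
p=eyes.read_camera("top");q=eyes.read_camera("scene")
a=cv2.resize(p["pixels"][140:240,205:335],(780,600),interpolation=cv2.INTER_CUBIC)
b=cv2.resize(q["pixels"][150:250,180:310],(780,600),interpolation=cv2.INTER_CUBIC)
c=cv2.resize(q["pixels"][200:300,70:200],(780,600),interpolation=cv2.INTER_CUBIC)
d=cv2.resize(p["pixels"][170:270,310:440],(780,600),interpolation=cv2.INTER_CUBIC)
cv2.imwrite("pics/seat.png",cv2.resize(np.vstack([np.hstack([a,b]),np.hstack([d,c])]),(780,600)))
for ps in([p],[q]): print("bar",fit(ps,"bar",[554.4,25.6,.126],z0=52,boxes=[M["bar"][0]]+[b for b in M["fixture"]]))
E
```

```text
t 20.48 p [ 473.4 -320.2  118. ] ydeg 115.7 tilt [-0.003  0.001 -1.   ] F [ 0.4 -0.   0.5] open 51.4 ff 0.0 q [-0.25  0.29 -0.37 -0.   -0.92 -0.87]
474.7,-320.5,50,115.7 -> xyz [-1.2 -1.  68. ] rotz 0.0
bar [np.float64(550.3), np.float64(23.1), np.float64(0.1269), np.float64(129.79)]
bar [np.float64(602.9), np.float64(-31.4), np.float64(0.1178), np.float64(595.94)]
```

View pics/seat.png

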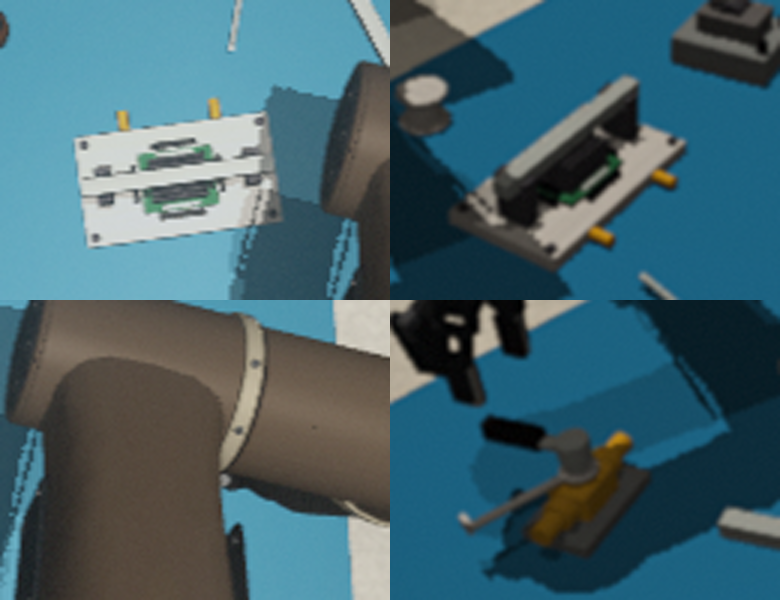

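Call:
arm_command --plan '[{"xyz": [-1, -0.5, 25], "delta_rot": [0, 0, 0], "grip": 0.6}, {"xyz": [-1, -0.5, 48], "delta_rot": [0, 0, 0], "grip": 0.6}, {"xyz": [-1, -0.5, 60], "delta_rot": [0, 0, 0], "grip": 0.6}, {"xyz": [-1, -0.5, 66], "delta_rot": [0, 0, 0], "grip": 0.6}, {"xyz": [-1, -0.5, 66], "delta_rot": [0, 0, 0], "grip": 0.4}, {"xyz": [-1, -0.5, 66], "delta_rot": [0, 0, 0], "grip": 0.2}, {"xyz": [-1, -0.5, 66], "delta_rot": [0, 0, 0], "grip": 0.1}, {"xyz": [-1, -0.5, 66], "delta_rot": [0, 0, 0], "grip": 0.1}, {"xyz": [-1, -0.5, 66], "delta_rot": [0, 0, 0], "grip": 0.1}]'

```text
time_s: 21.7
position: [475.9, -320.7, 54.5]
orientation: [0.0, -0.223, 0.975, -0.0]
contact_force: [-0.4, 3.1, 6.6]
opening: 13.0
finger_force: 59.0
```

```bash
python3 - <<'E'
import numpy as np
from h import *
s=get_state();print(s["contact_force"].round(1),s["opening"].round(1),s["finger_force"].round(1),s["position"].round(1))
w,x,y,z=s["orientation"]
from scipy.spatial.transform import Rotation as Ro
R=Ro.from_quat([x,y,z,w]).as_matrix();p=s["position"]
c=np.array([524.2,-296.6])
for d in(8,16,24,32,40,48,54,57,58.2):
    a=-2.693+np.radians(d);t=np.array([*(c+55*np.array([np.cos(a),np.sin(a)])),p[2]])
    print(d,(R.T@(t-p)).round(1))
E
```

```text
Traceback (most recent call last):
AttributeError: 'float' object has no attribute 'round'
```

```bash
python3 - <<'E'
import numpy as np
from h import *
from scipy.spatial.transform import Rotation as Ro
s=get_state();w,x,y,z=s["orientation"];R=Ro.from_quat([x,y,z,w]).as_matrix();p=s["position"]
c=np.array([524.2,-296.6]);v=p[:2]-c;r=np.hypot(*v);a0=np.arctan2(v[1],v[0]);print(r,a0,p)
for d in(5,11,17,23,29,35,41,47,52,55,58):
    a=a0+np.radians(d);t=np.array([*(c+r*np.array([np.cos(a),np.sin(a)])),p[2]])
    print(d,(R.T@(t-p)).round(1))
E
```

```text
54.00505119306981 -2.6788893949019035 [ 475.87362755 -320.70616685   54.54032165]
5 [-0.3 -4.7  0. ]
11 [ -1.1 -10.3   0. ]
17 [ -2.6 -15.8   0. ]
23 [ -4.6 -21.    0. ]
29 [ -7.1 -26.1   0. ]
35 [-10.2 -30.8   0. ]
41 [-13.7 -35.2   0. ]
47 [-17.7 -39.3   0. ]
52 [-21.3 -42.3   0. ]
55 [-23.6 -43.9   0. ]
58 [-26.  -45.5   0. ]
```

Call:
arm_command --plan '[{"xyz": [-0.3, -4.7, 0], "delta_rot": [0, 0, -5], "grip": 0.1}, {"xyz": [-1.1, -10.3, 0], "delta_rot": [0, 0, -11], "grip": 0.1}, {"xyz": [-2.6, -15.8, 0], "delta_rot": [0, 0, -17], "grip": 0.1}, {"xyz": [-4.6, -21, 0], "delta_rot": [0, 0, -23], "grip": 0.1}]'

```text
time_s: 22.2
position: [488.8, -337.5, 54.5]
orientation: [0.0, -0.414, 0.91, 0.0]
contact_force: [-3.0, 5.9, 8.4]
opening: 12.5
finger_force: 59.3
```

Call:
arm_command --plan '[{"xyz": [-0.3, -5.6, 0], "delta_rot": [0, 0, -6], "grip": 0.1}, {"xyz": [-1.2, -11.2, 0], "delta_rot": [0, 0, -12], "grip": 0.1}, {"xyz": [-2.6, -16.7, 0], "delta_rot": [0, 0, -18], "grip": 0.1}, {"xyz": [-4.7, -22, 0], "delta_rot": [0, 0, -24], "grip": 0.1}, {"xyz": [-7.2, -27, 0], "delta_rot": [0, 0, -30], "grip": 0.1}, {"xyz": [-9.8, -31, 0], "delta_rot": [0, 0, -35], "grip": 0.1}, {"xyz": [-9.8, -31, 0], "delta_rot": [0, 0, -35], "grip": 0.1}]'

```text
time_s: 23.08
position: [518.2, -350.0, 54.5]
orientation: [-0.0, -0.668, 0.744, 0.001]
contact_force: [-3.0, 6.2, 8.5]
opening: 13.2
finger_force: 59.6
```

```bash
python3 - <<'E'
from h import *
s=get_state();p=s["position"];v=p[:2]-[524.2,-296.6];print(np.hypot(*v),np.arctan2(v[1],v[0]))
E
python3 go.py
```

```text
53.773488133169934 -1.6827962243350676
t 23.07 p [ 518.2 -350.    54.5] ydeg 173.8 tilt [-0.001  0.001 -1.   ] F [-3.   6.2  8.5] open 13.2 ff 59.6 q [-0.28  0.44 -0.31 -0.   -0.82  0.18]
```

Call:
arm_command --plan '[{"xyz": [0, 0, 0], "delta_rot": [0, 0, 0], "grip": 0.25}, {"xyz": [0, 0, 0], "delta_rot": [0, 0, 0], "grip": 0.5}, {"xyz": [0, 0, 0], "delta_rot": [0, 0, 0], "grip": 0.5}, {"xyz": [0, 0, -10], "delta_rot": [0, 0, 0], "grip": 0.5}, {"xyz": [0, 0, -45], "delta_rot": [0, 0, 0], "grip": 0.5}, {"xyz": [0, 0, -100], "delta_rot": [0, 0, 0], "grip": 0.5}, {"xyz": [0, 0, -160], "delta_rot": [0, 0, 0], "grip": 0.5}, {"xyz": [-60, 0, -180], "delta_rot": [0, 0, 0], "grip": 0.5}]'

```text
time_s: 24.08
position: [526.4, -294.3, 238.3]
orientation: [0.001, -0.666, 0.746, -0.003]
contact_force: [1.3, 0.5, -0.1]
opening: 42.5
finger_force: 0.0
```

```bash
python3 go.py 540,60,240,173.8
```

```text
t 24.07 p [ 526.4 -294.3  238.3] ydeg 173.5 tilt [ 0.006 -0.003 -1.   ] F [ 1.3  0.5 -0.1] open 42.5 ff 0.0 q [-0.18  0.23 -0.15  0.   -1.18  0.07]
540,60,240,173.8 -> xyz [-353.5   26.7   -2.6] rotz -0.3
```

Call:
arm_command --plan '[{"xyz": [-60, 4, 0], "delta_rot": [0, 0, 0], "grip": 0.2}, {"xyz": [-120, 8, 0], "delta_rot": [0, 0, 0], "grip": 0}, {"xyz": [-180, 12, 0], "delta_rot": [0, 0, 0], "grip": 0}, {"xyz": [-240, 16, 0], "delta_rot": [0, 0, 0], "grip": 0}, {"xyz": [-300, 20, 0], "delta_rot": [0, 0, 0], "grip": 0}, {"xyz": [-350, 24, 0], "delta_rot": [0, 0, 0], "grip": 0}, {"xyz": [-350, 24, 0], "delta_rot": [0, 0, 0], "grip": 0}]'

```text
time_s: 24.95
position: [539.7, 61.7, 234.2]
orientation: [0.001, -0.669, 0.743, -0.0]
contact_force: [-0.2, -0.5, -0.2]
opening: 0.1
finger_force: 0.0
```

```bash
python3 - <<'E'
from fit import *
p=eyes.read_camera("top");q=eyes.read_camera("scene");np.savez("pics/v.npz",p=p,q=q)
a=cv2.resize(p["pixels"][180:240,340:420],(400,300),interpolation=cv2.INTER_CUBIC)
b=cv2.resize(q["pixels"][230:290,85:165],(400,300),interpolation=cv2.INTER_CUBIC)
c=cv2.resize(p["pixels"][190:235,155:215],(400,300),interpolation=cv2.INTER_CUBIC)
d=cv2.resize(q["pixels"][130:190,265:345],(400,300),interpolation=cv2.INTER_CUBIC)
cv2.imwrite("pics/val2.png",np.vstack([np.hstack([a,b]),np.hstack([c,d])]))
E
```

```text
(no output)
```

View pics/val2.png

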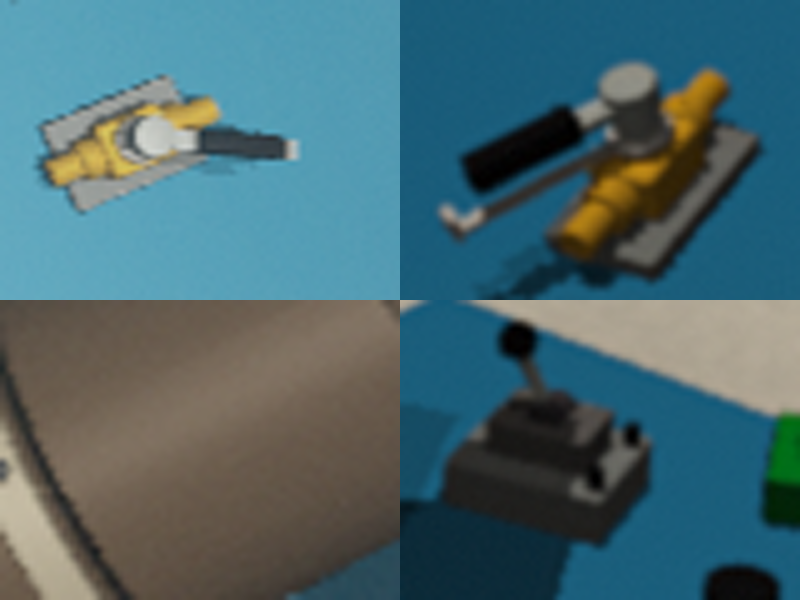

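```bash
cat > lev.py <<'E'
from h import *
from scipy.optimize import minimize
import fit as F
d=np.load("pics/v.npz",allow_pickle=True);p,q=d["p"].item(),d["q"].item()
bx=[F.box(-52,0,59,52,14,18)]
for c,name,tip in((p,"top",((292.5)/5+340-.4,(149)/5+180-.4)),(q,"scene",((453-400)/5+85-.4,219/5+230-.4))):
    im=c["pixels"].astype(float)
    roi=(370,200,402,220) if name=="top" else (90,244,128,272)
    l,t,r,b=roi;V=im[t:b,l:r].max(2);obs=np.clip((95-V)/50,0,1) if name=="top" else np.clip((60-V)/40,0,1)
    def f(y):
        return ((cv2.GaussianBlur(F.render(c,bx,[y[0],y[1],y[2]/100],0,roi),(3,3),.5)-obs)**2).sum()
    x0=np.array([524.2,-296.6,(-1.68+np.pi)*100])
    for k in range(2):
        m=minimize(f,x0,method="Nelder-Mead",options=dict(initial_simplex=np.vstack([x0]+[x0+np.eye(3)[i]*6 for i in range(3)]),xatol=.05,fatol=.003));x0=m.x
    a=x0[2]/100-np.pi;T=onz(c,*tip,49)[:2]-x0[:2];u=np.array([np.cos(a),np.sin(a)])
    print(name,x0[:2].round(1),"lever",a.round(4),"res",round(m.fun,2),"tip r",round(T@u,1),"perp",round(u[0]*T[1]-u[1]*T[0],1),"deg",np.degrees((u[0]*T[1]-u[1]*T[0])/90).round(2))
E
python3 lev.py; python3 go.py
```

```text
top [ 518.  -298.5] lever -1.5999 res 33.36 tip r 91.2 perp -1.2 deg -0.75
scene [ 523.6 -296.3] lever -1.637 res 64.58 tip r 89.6 perp -2.3 deg -1.49
t 25.05 p [539.5  59.2 234. ] ydeg 173.8 tilt [ 0.  0. -1.] F [-0.2 -0.3  0.2] open -0.4 ff 0.0 q [ 0.47  0.14 -0.28  0.   -1.15 -0.58]
```

```bash
cat > lev.py <<'E'
from h import *
from scipy.optimize import minimize
import fit as F,sys
d=np.load("pics/v.npz",allow_pickle=True);p,q=d["p"].item(),d["q"].item()
bx=[F.box(-52,0,59,52,14,18)]
for c,name,tip in((p,"top",((292.5)/5+340-.4,(149)/5+180-.4)),(q,"scene",((453-400)/5+85-.4,219/5+230-.4))):
    im=c["pixels"].astype(float)
    roi=(365,196,406,222) if name=="top" else (86,240,132,276)
    l,t,r,b=roi;B=im[t:b,l:r,0]
    core=F.render(c,bx,[524.2,-296.6,-1.678+np.pi],0,roi);k=np.ones((3,3))
    lo=np.median(B[cv2.erode(core,k)>.9]);ring=cv2.dilate((core>.05).astype(float),np.ones((5,5)));hi=np.median(B[(ring>0)&(core<.01)])
    obs=np.clip((hi-B)/(hi-lo),0,1);print(name,lo,hi,ring.sum())
    if "v" in sys.argv: print((obs*9).round().astype(int)[:, :])
    def f(y,full=0):
        R=cv2.GaussianBlur(F.render(c,bx,[y[0],y[1],y[2]/100],0,roi),(3,3),.5)
        return (np.minimum(abs(R-obs),.6)**2*ring).sum()
    x0=np.array([524.2,-296.6,(-1.678+np.pi)*100])
    for k in range(2):
        m=minimize(f,x0,method="Nelder-Mead",options=dict(initial_simplex=np.vstack([x0]+[x0+np.eye(3)[i]*4 for i in range(3)]),xatol=.05,fatol=.003));x0=m.x
    a=x0[2]/100-np.pi;T=onz(c,*tip,49)[:2]-x0[:2];u=np.array([np.cos(a),np.sin(a)])
    print(name,x0[:2].round(1),"lever",a.round(4),"res",round(m.fun,2),"tip r",round(T@u,1),"perp",round(u[0]*T[1]-u[1]*T[0],1))
    # fixed axis: 1-D scan
    for ax in([524.2,-296.6],[523.2,-297.6],[525.2,-295.6]):
        g=[f([*ax,(x+np.pi)*100]) for x in np.arange(-1.80,-1.55,.01)];i=int(np.argmin(g));T=onz(c,*tip,49)[:2]-ax;print("  ax",ax,"lever",(-1.8+.01*i).__round__(2),round(g[i],2),"ptr",np.arctan2(T[1],T[0]).round(3))
E
python3 lev.py
```

```text
top 72.0 180.0 258.0
top [ 523.3 -297.9] lever -1.6967 res 16.48 tip r 92.1 perp 2.5
  ax [524.2, -296.6] lever -1.71 17.02 ptr -1.678
  ax [523.2, -297.6] lever -1.7 16.69 ptr -1.668
  ax [525.2, -295.6] lever -1.72 18.81 ptr -1.687
scene 7.0 122.0 517.0
scene [ 526.9 -297.1] lever -1.65 res 32.18 tip r 89.2 perp -4.5
  ax [524.2, -296.6] lever -1.6 33.14 ptr -1.67
  ax [523.2, -297.6] lever -1.58 32.93 ptr -1.66
  ax [525.2, -295.6] lever -1.62 34.44 ptr -1.68
```

```bash
cat > lev2.py <<'E'
from h import *
from scipy.optimize import minimize
import fit as F
d=np.load("pics/v.npz",allow_pickle=True);p,q=d["p"].item(),d["q"].item()
p0=dict(p,pixels=cv2.imread("pics/top0.png"));q0=dict(q,pixels=cv2.imread("pics/scene0.png"))
sl=F.box(-54,0,59,48,14,18);pt=F.box(-60,0,43,60,7,3);tab=F.box(-90,0,43,3,7,9)
def soft(im):
    B,G,R=[im[...,i].astype(float) for i in range(3)];r=(B-R)/(B+1);mat=np.median(r[180:240,150:220][r[180:240,150:220]>.25])
    return np.maximum(np.clip((.85-r/mat)/.5,0,1),np.clip((40-B)/20,0,1))
def rend(c,y,roi):
    a=F.render(c,[sl],[y[0],y[1],y[2]/100],0,roi);b=F.render(c,[pt,tab],[y[0],y[1],y[3]/100],0,roi);return np.maximum(a,b)
for cams,nm,a0 in(([p0],"top0",-2.69),([q0],"scene0",-2.69),([p0,q0],"both0",-2.69),([p],"top1",-1.68),([q],"scene1",-1.68),([p,q],"both1",-1.68)):
    y0=np.array([524.2,-296.6,(a0+np.pi)*100,(-1.677+np.pi)*100]);D=[]
    for c in cams:
        roi=(330,180,420,245) if c in(p,p0) or c is p or c is p0 else (75,225,175,295)
        R=rend(c,y0,roi);ring=cv2.dilate((R>.05).astype(np.float32),np.ones((5,5)))
        ex=F.render(c,[F.box(0,0,0,60,90,36),F.box(0,0,30,44,44,50)],[524.2,-296.6,-1.21+np.pi/2],0,roi)
        ring*=(cv2.dilate((ex>.01).astype(np.float32),np.ones((3,3)))==0)
        l,t,r,b=roi;D.append((c,roi,ring,cv2.GaussianBlur(soft(c["pixels"])[t:b,l:r],(3,3),.5)))
    f=lambda y:sum((np.minimum(abs(cv2.GaussianBlur(rend(c,y,ro),(3,3),.5)-o),.7)**2*w).sum() for c,ro,w,o in D)
    for fixed in(0,1):
        n=[0,1,2,3] if not fixed else [2,3];g=lambda z:f(np.array([z[n.index(i)] if i in n else y0[i] for i in range(4)]));x=y0[n]
        for k in range(2):
            m=minimize(g,x,method="Nelder-Mead",options=dict(initial_simplex=np.vstack([x]+[x+np.eye(len(n))[i]*4 for i in range(len(n))]),xatol=.05,fatol=.003));x=m.x
        print(nm,"fixed" if fixed else "free",x[:-2].round(1),"lever,ptr",(x[-2:]/100-np.pi).round(3),round(m.fun,2))
E
python3 lev2.py 2>&1 | tail -15
```

```text
Traceback (most recent call last):
  File "lev2.py", line 15, in <module>
    roi=(330,180,420,245) if c in(p,p0) or c is p or c is p0 else (75,225,175,295)
                             ^^^^^^^^^^
ValueError: The truth value of an array with more than one element is ambiguous. Use a.any() or a.all()
```

```bash
sed -i 's/if c in(p,p0) or c is p/if c is p/' lev2.py; python3 lev2.py 2>&1 | tail -15
```

```text
top0 free [ 523.8 -297.2] lever,ptr [-2.643 -1.681] 28.21
top0 fixed [] lever,ptr [-2.639 -1.687] 28.6
scene0 free [ 511.3 -298.9] lever,ptr [-2.708 -1.477] 36.99
scene0 fixed [] lever,ptr [-2.74  -1.658] 50.94
both0 free [ 522.1 -298.1] lever,ptr [-2.757 -1.645] 81.37
both0 fixed [] lever,ptr [-2.757 -1.668] 85.1
top1 free [ 517.8 -301. ] lever,ptr [-1.628 -1.619] 10.62
top1 fixed [] lever,ptr [-1.718 -1.694] 15.24
scene1 free [ 530.6 -296.3] lever,ptr [-1.663 -1.737] 25.39
scene1 fixed [] lever,ptr [-1.547 -1.658] 27.41
both1 free [ 526.8 -294.8] lever,ptr [-1.71  -1.677] 54.88
both1 fixed [] lever,ptr [-1.68  -1.651] 58.06
```

```bash
python3 - <<'E'
from h import *
d=np.load("pics/v.npz",allow_pickle=True);p,q=d["p"].item(),d["q"].item()
for a in(-1.64,-1.68,-1.72):
  for ax in([524.2,-296.6],):
    P=lambda r,z:[ax[0]+r*np.cos(a),ax[1]+r*np.sin(a),z]
    print(a,"top hub,start,end,tip",[((proj(p,X)-[340,180]+.5)*5-.5).round().tolist() for X in(P(0,75),P(28,77),P(78,77),P(90,50))],
     "scene hub,endtop,endbot,tip",[((proj(q,X)-[85,230]+.5)*5-.5+[400,0]).round().tolist() for X in(P(0,75),P(78,77),P(78,59),P(90,50))])
im=p["pixels"][180:240,340:420].max(2);print(im[24:35,38:62])
E
python3 go.py
```

```text
-1.64 top hub,start,end,tip [[154.0, 132.0], [202.0, 134.0], [285.0, 139.0], [288.0, 143.0]] scene hub,endtop,endbot,tip [[628.0, 80.0], [465.0, 163.0], [475.0, 193.0], [454.0, 221.0]]
-1.68 top hub,start,end,tip [[154.0, 132.0], [202.0, 136.0], [285.0, 144.0], [287.0, 149.0]] scene hub,endtop,endbot,tip [[628.0, 80.0], [462.0, 159.0], [472.0, 189.0], [450.0, 217.0]]
-1.72 top hub,start,end,tip [[154.0, 132.0], [202.0, 138.0], [284.0, 149.0], [287.0, 154.0]] scene hub,endtop,endbot,tip [[628.0, 80.0], [459.0, 155.0], [469.0, 185.0], [447.0, 212.0]]
[[200 195 189 180 148 142 170 180 181 182 182 182 184 182 181 181 180 180
  181 181 181 180 180 180]
 [125 136 112 109 119 119 120 121 121 164 181 182 182 181 181 180 181 181
  180 182 181 180 180 182]
 [172 119  65  68  69  75  75  72  71  79 106 140 150 122 161 180 179 179
  179 180 180 180 181 181]
 [176 117  68  72  71  74  73  72  71  69  71  67  69  66  70  68  64  80
  133 170 181 181 181 182]
 [179 119  73  75  76  77  77  76  76  76  74  73  74  74  72  71  69  69
   72 132 184 187 181 180]
 [184 123  72  78  81  81  77  80  77  74  74  73  73  72  70  69  71  70
   71 133 184 186 180 181]
 [110  87  74  72  70  71  70  67  70  70  72  73  71  71  74  72  72  72
   74 133 183 186 181 180]
 [136 138 140 154 159 160 144 134 132 117 106  91  81  85  91  83  72  89
   89 140 184 187 180 181]
 [137 140 129 148 160 161 160 159 160 161 160 161 160 175 183 182 182 181
  180 180 180 181 180 181]
 [155 161 161 161 160 159 161 161 173 183 181 183 169 175 182 182 182 182
  181 181 181 181 181 180]
 [184 184 171 161 160 162 161 162 160 175 181 183 182 183 181 181 182 181
  182 181 181 181 180 179]]
t 25.05 p [539.5  59.2 234. ] ydeg 173.8 tilt [ 0.  0. -1.] F [-0.2 -0.3  0.2] open -0.4 ff 0.0 q [ 0.47  0.14 -0.28  0.   -1.15 -0.58]
```

```bash
python3 - <<'E'
from h import *
d=np.load("pics/v.npz",allow_pickle=True);p,q=d["p"].item(),d["q"].item()
print(tri(p,(172,215),q,(288.3,137.8)))
b=lambda x:(525.3+x*np.cos(.235),309+x*np.sin(.235))
print([np.round(b(x),1) for x in(-80,-26,3)])
E
python3 go.py 447.5,290.4,180,13.5 447.5,290.4,93,13.5
```

```text
(array([504.16026483, 298.53512472, 105.94979113]), np.float64(5.067563549207808))
[array([447.5, 290.4]), array([500. , 302.9]), array([528.2, 309.7])]
t 25.05 p [539.5  59.2 234. ] ydeg 173.8 tilt [ 0.  0. -1.] F [-0.2 -0.3  0.2] open -0.4 ff 0.0 q [ 0.47  0.14 -0.28  0.   -1.15 -0.58]
447.5,290.4,180,13.5 -> xyz [-219.9  116.4   54. ] rotz -19.7
447.5,290.4,93,13.5 -> xyz [-219.9  116.5  141. ] rotz -19.7
```

Call:
arm_command --plan '[{"xyz": [-45, 24, 0], "delta_rot": [0, 0, -4], "grip": 0}, {"xyz": [-95, 50, 5], "delta_rot": [0, 0, -9], "grip": 0}, {"xyz": [-145, 77, 20], "delta_rot": [0, 0, -14], "grip": 0}, {"xyz": [-190, 101, 40], "delta_rot": [0, 0, -19.7], "grip": 0}, {"xyz": [-220, 116.5, 60], "delta_rot": [0, 0, -19.7], "grip": 0}, {"xyz": [-220, 116.5, 95], "delta_rot": [0, 0, -19.7], "grip": 0}, {"xyz": [-220, 116.5, 125], "delta_rot": [0, 0, -19.7], "grip": 0}, {"xyz": [-220, 116.5, 141], "delta_rot": [0, 0, -19.7], "grip": 0}, {"xyz": [-220, 116.5, 141], "delta_rot": [0, 0, -19.7], "grip": 0}]'

```text
time_s: 26.18
position: [448.0, 289.1, 92.0]
orientation: [0.001, 0.784, -0.62, 0.0]
contact_force: [-0.2, 0.4, 0.5]
opening: -0.0
finger_force: 0.0
```

```bash
python3 go.py 447.5,290.4,93,13.5 528.2,309.2,93,13.5
```

```text
t 26.18 p [448.  289.1  92. ] ydeg -166.7 tilt [-0.001 -0.001 -1.   ] F [-0.2  0.4  0.5] open -0.0 ff 0.0 q [ 0.94  0.26 -0.48  0.   -0.83 -0.71]
447.5,290.4,93,13.5 -> xyz [-1.4  0.2 -1. ] rotz -0.2
528.2,309.2,93,13.5 -> xyz [ -1.1 -82.6  -1.1] rotz -0.2
```

Pushing is along tool -y; box x = -80 now, and the toggle should reach its stop at about -79 of travel.

Call:
arm_command --plan '[{"xyz": [-1, -10, -1], "delta_rot": [0, 0, 0], "grip": 0}, {"xyz": [-1, -20, -1], "delta_rot": [0, 0, 0], "grip": 0}, {"xyz": [-1, -28, -1], "delta_rot": [0, 0, 0], "grip": 0}, {"xyz": [-1, -36, -1], "delta_rot": [0, 0, 0], "grip": 0}, {"xyz": [-1, -44, -1], "delta_rot": [0, 0, 0], "grip": 0}, {"xyz": [-1, -52, -1], "delta_rot": [0, 0, 0], "grip": 0}, {"xyz": [-1, -60, -1], "delta_rot": [0, 0, 0], "grip": 0}, {"xyz": [-1, -67, -1], "delta_rot": [0, 0, 0], "grip": 0}, {"xyz": [-1, -73, -1], "delta_rot": [0, 0, 0], "grip": 0}, {"xyz": [-1, -73, -1], "delta_rot": [0, 0, 0], "grip": 0}]'

```text
time_s: 27.42
position: [519.1, 308.2, 93.2]
orientation: [-0.0, 0.785, -0.62, 0.0]
contact_force: [-0.4, 0.3, -1.0]
opening: -0.1
finger_force: 0.0
```

```bash
python3 - <<'E'
from h import *
q=eyes.read_camera("scene")
b=lambda x,z:[525.3+x*np.cos(.235),309+x*np.sin(.235),z]
print([(round(f["score"],2),[round(a*c) for a,c in zip(f["extent"],(512,384,512,384))]) for f in find_in("power_tip",q)])
print([proj(q,b(x,z)).round(1).tolist() for x,z in((-26,105),(0,112),(20,108),(26,105))])
E
```

```text
[(0.55, [296, 136, 305, 153]), (0.49, [348, 142, 356, 149]), (0.49, [204, 184, 279, 240])]
[[287.3, 137.3], [295.0, 137.1], [300.8, 139.6], [302.6, 140.9]]
```

Call:
arm_command --plan '[{"xyz": [0, -2, 0], "delta_rot": [0, 0, 0], "grip": 0}, {"xyz": [0, -4, 0], "delta_rot": [0, 0, 0], "grip": 0}, {"xyz": [0, -6, 0], "delta_rot": [0, 0, 0], "grip": 0}, {"xyz": [0, -6, 0], "delta_rot": [0, 0, 0], "grip": 0}]'

```text
time_s: 28.02
position: [524.5, 309.5, 93.4]
orientation: [0.0, 0.785, -0.62, -0.0]
contact_force: [-2.5, -1.0, -1.4]
opening: -0.1
finger_force: 0.4
```

Now at box x ≈ -1 with some force; push on to the stop in small steps.

Call:
arm_command --plan '[{"xyz": [0, -1, 0], "delta_rot": [0, 0, 0], "grip": 0}, {"xyz": [0, -2, 0], "delta_rot": [0, 0, 0], "grip": 0}, {"xyz": [0, -2, 0], "delta_rot": [0, 0, 0], "grip": 0}]'

```text
time_s: 28.4
position: [525.8, 309.7, 93.3]
orientation: [0.001, 0.785, -0.62, -0.0]
contact_force: [-4.8, -0.7, 0.6]
opening: -0.2
finger_force: 2.4
```

Call:
arm_command --plan '[{"xyz": [0, -1, 0], "delta_rot": [0, 0, 0], "grip": 0}, {"xyz": [0, -2, 0], "delta_rot": [0, 0, 0], "grip": 0}, {"xyz": [0, -2, 0], "delta_rot": [0, 0, 0], "grip": 0}]'

```text
time_s: 28.78
position: [526.2, 309.7, 93.1]
orientation: [0.002, 0.785, -0.62, -0.001]
contact_force: [-12.8, -0.7, 5.0]
opening: 0.3
finger_force: 6.1
```

Call:
arm_command --plan '[{"xyz": [0, 10, 0], "delta_rot": [0, 0, 0], "grip": 0}, {"xyz": [0, 35, 0], "delta_rot": [0, 0, 0], "grip": 0}, {"xyz": [0, 60, -20], "delta_rot": [0, 0, 0], "grip": 0}, {"xyz": [0, 70, -80], "delta_rot": [0, 0, 0], "grip": 0}, {"xyz": [0, 70, -130], "delta_rot": [0, 0, 0], "grip": 0}, {"xyz": [0, 70, -130], "delta_rot": [0, 0, 0], "grip": 0}]'

```text
time_s: 29.52
position: [462.4, 296.2, 228.8]
orientation: [-0.005, 0.785, -0.619, 0.001]
contact_force: [0.0, 0.5, -0.6]
opening: 0.1
finger_force: 0.0
```

```bash
python3 - <<'E'
from fit import *
p=eyes.read_camera("top");q=eyes.read_camera("scene")
b=lambda x,z:[525.3+x*np.cos(.235),309+x*np.sin(.235),z]
# ball: darkest blob in scene near the toggle
B=q["pixels"][128:150,278:314].max(2);print(B[2:20,4:32])
print([proj(q,b(x,z)).round(1).tolist() for x,z in((-26,105),(26,105))])
for n in("spool","jar","driver","bar","module","valve"): print(n,[(round(f["score"],2),[round(a*c) for a,c in zip(f["extent"],(512,384,512,384))]) for f in find_in(n,q)][:2])
# bar ends, top view: bright bar along the fixture's y, against mat at both ends
m=soft(p)[0]
for e in(1,-1):
    prof=[(s,round(float(cv2.getRectSubPix(m.astype(np.float32),(1,1),tuple(proj(p,world(np.array([[0,e*s,16]]),[554.4,25.6,.126],52)[0])))[0,0]),2)) for s in range(92,116,2)]
    print(e,prof)
x=[round(float(cv2.getRectSubPix(p["pixels"],(1,1),tuple(proj(p,world(np.array([[s,95,16]]),[554.4,25.6,.126],52)[0])))[0,0].mean())) for s in range(-24,25,2)];print(x)
E
python3 go.py
```

```text
[[158 167 171 172 172 170 170 169 168 167 167 167 167 169 169 169 169 167
  165 165 166 167 168 168 166 167 167 165]
 [129 139 157 166 170 171 170 170 168 167 168 166 167 167 168 167 169 167
  166 165 166 166 166 165 164 163 164 165]
 [118 117 127 139 148 158 167 170 169 169 169 166 165 165 166 167 166 166
  166 167 168 168 166 163 162 163 164 164]
 [116 116 118 121 124 130 139 156 162 164 167 167 165 164 164 163 165 164
  164 168 168 168 166 164 162 163 163 165]
 [103 102 102 102 102 104 101 112 123 137 153 162 164 165 164 165 165 166
  166 167 165 167 166 166 164 163 164 163]
 [ 64  62  64  64  62  63  61  64  70  91 118 137 144 153 161 165 167 167
  167 167 167 166 165 166 166 165 165 164]
 [ 51  50  50  51  51  50  50  49  49  60  91 115 123 127 134 151 162 164
  166 168 164 160 162 166 167 168 167 168]
 [ 52  51  52  53  51  52  51  52  50  50  65 101 116 117 114 122 133 141
  147 149 140 128 132 147 161 169 167 167]
 [ 52  53  52  54  51  54  53  53  52  51  60  97 116 118 115 119 119 109
   92  83  66  49  54  83 130 159 168 168]
 [ 53  53  53  53  53  52  53  52  52  52  58  
[... 1208 characters left out ...]
4])]
module [(0.62, [228, 197, 255, 221]), (0.59, [265, 243, 325, 295])]
valve [(0.8, [94, 241, 135, 272]), (0.28, [298, 138, 308, 149])]
1 [(92, 1.0), (94, 1.0), (96, 1.0), (98, 1.0), (100, 0.78), (102, 0.44), (104, 0.1), (106, 0.0), (108, 0.0), (110, 0.0), (112, 0.0), (114, 0.0)]
-1 [(92, 1.0), (94, 1.0), (96, 1.0), (98, 1.0), (100, 0.78), (102, 0.13), (104, 0.0), (106, 0.0), (108, 0.0), (110, 0.0), (112, 0.0), (114, 0.0)]
[201, 201, 200, 191, 180, 181, 160, 132, 177, 198, 197, 198, 197, 195, 193, 178, 141, 168, 198, 198, 198, 199, 200, 200, 199]
t 29.93 p [460.2 293.9 222.5] ydeg -166.6 tilt [-0.001 -0.001 -1.   ] F [-0.1 -0.6 -1. ] open -0.1 ff 0.0 q [ 0.93  0.15 -0.29  0.   -1.13 -0.69]
```

Call:
arm_command --plan '[{"xyz": [0, 0, 60], "delta_rot": [0, 0, 0], "grip": 0}, {"xyz": [0, 0, 110], "delta_rot": [0, 0, 0], "grip": 0}, {"xyz": [0, -10, 130], "delta_rot": [0, 0, 0], "grip": 0}, {"xyz": [0, -40, 130], "delta_rot": [0, 0, 0], "grip": 0}, {"xyz": [0, -60, 130], "delta_rot": [0, 0, 0], "grip": 0}, {"xyz": [0, -66, 130], "delta_rot": [0, 0, 0], "grip": 0}, {"xyz": [0, -70, 130], "delta_rot": [0, 0, 0], "grip": 0}, {"xyz": [0, -71.5, 130], "delta_rot": [0, 0, 0], "grip": 0}, {"xyz": [0, -71.5, 130], "delta_rot": [0, 0, 0], "grip": 0}]'

```text
time_s: 31.05
position: [526.1, 309.4, 92.3]
orientation: [0.003, 0.785, -0.62, -0.001]
contact_force: [-11.2, -0.2, 2.0]
opening: -0.2
finger_force: 5.6
```

Call:
arm_command --plan '[{"xyz": [0, 10, 0], "delta_rot": [0, 0, 0], "grip": 0}, {"xyz": [0, 35, 0], "delta_rot": [0, 0, 0], "grip": 0}, {"xyz": [0, 60, -20], "delta_rot": [0, 0, 0], "grip": 0}, {"xyz": [0, 70, -80], "delta_rot": [0, 0, 0], "grip": 0}, {"xyz": [0, 70, -130], "delta_rot": [0, 0, 0], "grip": 0}, {"xyz": [0, 70, -130], "delta_rot": [0, 0, 0], "grip": 0}, {"xyz": [0, 70, -130], "delta_rot": [0, 0, 0], "grip": 0}]'

```text
time_s: 31.92
position: [461.2, 294.3, 223.4]
orientation: [-0.0, 0.785, -0.62, -0.0]
contact_force: [0.4, -0.4, -0.3]
opening: 0.2
finger_force: 0.0
```

```bash
python3 -c "
from bench import close_job
print(close_job())"
```

```text
the job is handed in; nothing more can be done
None
```

The job is handed in at about 32 s: the module is flat inside the lips, the bar is in both notches and centred to about 1 mm, the lever is over the pointer as near as I could measure (about 0.03 rad), and then the toggle was pushed to its stop; no verdict came back.

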